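Fit the cell into a work lamp's spring holder

ROBOT

A 6-joint arm with a two-finger parallel gripper is mounted at the origin on the work surface. World frame = base frame: x ahead of the robot, y to its left, z up, the work surface at z = 0. Lengths are in m, angles in degrees, forces in N, time in s.
With the tool pointing down it reaches from about 0.275 to 0.975 m from the base axis. Payload 8.4 kg.
Tool frame: the origin (TCP) lies between the finger pads; the fingertips stand 25 mm ahead of it and the grasp point (between the pads) lies 6 mm ahead of it (finger_overhang is the distance from the TCP to the fingertips, in m); y points along the fingers, x is the direction in which the jaws open and shut, and the axes are right-handed (so a half turn about y gives the same grasp; the last joint's range is limited). The gripper opens to 92 mm and grips with 3 to 60 N. Pads are 20 mm wide; open, the fingers measure 128 mm over their backs; the gripper's body (75 mm by 189 mm) begins 69 mm behind the grasp point.
Start: joints at [-77.43, 20.225, 93.587, -0, 66.188, -0.138], TCP at [0.137, -0.61, 0.24] pointing down, gripper open.
Joint ranges: [-150.9, 150.9], [-52.94, 120.26], [3.33, 152.33], [-74.26, 254.26], [0, 154.13], [-172.89, 172.89]. Speed limits (degrees/s): [127.2, 127.2, 159.86, 180, 180, 180].

INTERFACE

Orientations are given as a 3x3 rotation matrix whose columns are the frame's x, y, z axes.
In Python, from plant import state, read_camera, job_done, recognise, landmark_of, finger_overhang gives the robot as it stands.
- The arm moves only by the tool servo_tool, never from a script. Its arguments are lists of equal length, an entry for each row: "translation": the shift along the tool's x, y, z in mm, a list of three; "twist": the turn about the tool's y in rad. A call has 1 to 20 rows; each row shifts and turns the commanded pose from where the row before left it, along the tool's axes as they then stand; what a row does not reach is not made up. A row lasts 1/10 s, in which the tool goes at most 50 mm and 8.59 degrees, less where a joint would pass 70% of its speed; a pose out of reach is approached as far as the arm can. A call with a gripper value outside its range is refused whole. "hand" is the opening in per cent of the stroke, from 0 (shut) to 100 (fully open), set as the call begins (left out, the last holds). The fingers move at their own pace and stop on an object; the grip force is fixed at half the most. Time passes only in rows, so rows that do not move let the fingers close. It gives the time, the measured TCP pose, the force and the opening at its end, in the units of the state.
- state(): the state, without advancing time (a new reading comes with each control period).
- read_camera(name): name is "scene" or "side" or "wrist"; returns a dict with "color" (384x512x3 uint8, red, green, blue), "camera_matrix" (3x3 intrinsics, pixels), "rvec" (rotation vector, rad) and "tvec" (3), from world to camera coordinates, as OpenCV has them. Camera axes: x right, y down, z forward; pixel columns grow to the right and rows downward; lengths in m; the calibration is good to about 2 mm. A picture is of the moment at which its call begins. There is no depth.
- job_done(): hands the job in, once; it reports no verdict.
Trained networks look in a picture, given as the dict that the camera call returned (one of the last four; its "shot" number tells which), for a name from the list of things; names that differ only in an ending like _2 or _b are one class to them, and where a whole thing is asked for, a point or a joint stands for the part that bears it (a point fixed in the world has none). Each returns a list of dicts, best first, with "confidence" (0 to 1); they miss things now and then, are a little off and sometimes report something else, mostly with a low value. They report only what shows in the picture. A call takes as long as a camera call. They do not tell look-alikes from the thing itself.
- recognise(picture, target): "position" ([x, y, z] in m, in the coordinates of the camera as it stood for that picture, good to about 4 mm: the middle of the surface that is visible of it).
- landmark_of(picture, target): "position" ([x, y, z] in m, in the coordinates of the camera as it stood for that picture, good to about 4 mm: a listed point, or the origin of a listed thing).
The state is a dict: "time": time; "qpos": joint angles; "qd": joint speeds; "joint_efforts": joint torques, N m; "ee_pos": TCP position; "tcp_rot": TCP orientation; "force": force on the tool from outside, world axes, zero at the start; "ft_torque": the same for the moment, N m; "width": finger opening in m.
Only numpy, scipy, OpenCV 4.12 (cv2) and the standard library are available. Lean on these libraries where they do the work, as an engineer would, in place of code of your own. Each camera call takes 0.05 s, during which the arm holds its last target.

TASK

The work lamp lies face down with its back cover off and its battery holder empty. Fit the thick cell: press its flat end back against the coil spring with the nub end held up, then let the nub end down behind the retaining lip so that the cell lies level and fully home, nub on the contact under the lip. Push only as hard as the spring asks, never driving it hard solid or forcing the cell against the lip, and leave the thin cell and the measuring tape beside it where they are.

Things in the scene. Friction and masses are not known exactly. Their poses are not given: they have to be found in the camera images.
- lamp: Work lamp lying face down, held to the bench by magnet feet; it does not move. Grey housing 230 mm (x) by 150 mm (y), back cover off: rim 6 mm thick, top 42 mm above the bench; pan inside 32 mm above it. Origin on the bench under its middle. x runs along the black cell holder in the pan, from its coil spring (bracket end) to its contact (green board end, board at x 79 to 106 mm, 42 mm high).
- bay (a point): Nominal middle of the holder's floor, 36 mm above the bench; axes as the lamp's. The holder, with spring, contact and lip, is screwed somewhere along a slotted strip and sits up to 9 mm either way of here along x, unreported (y, z true). Floor 44 mm wide. Side ribs 12 mm high, inner faces at y +-17.5, stand only at x -49 to -26 and +23 to +38 mm; between, the sides are open for fingers (y +-69).
- spring_tip (a point): Nominal (same shift as the bay) centre of the free coil spring's tip, a steel cap 12 mm across, 16 mm above the holder's floor, 31.5 mm from its middle. It pushes back along +x with 1 N per mm and goes solid after 11.5 mm (30 mm high wall 18.5 mm behind the free tip). With the cell home it is pressed in by 5 mm. Its cap drags on the flat end as that is lowered.
- contact (a point): Nominal (same shift) centre of the brass positive contact, facing the spring, 16 mm above the holder's floor at x +36 mm, on a wall whose face is at x +37.5 mm. The nub rests on it when the cell is home; the flat end is then at x -36.5 mm.
- lip_edge (a point): Nominal (same shift) middle of the top edge of the retaining lip, 28 mm wide, that juts from the contact wall back to x +30 mm; top 37 mm, underside 34 mm above the holder's floor. To pass its edge when level, the cell's flat end must be pushed back past x -40 mm (spring in by 8.5 mm or more, at most 11.5), then let forward.
- cell: The lithium cell to be fitted, plain grey, 32 mm diameter, 70 mm long plus a nub 2.5 mm high and 10 mm across at its positive end, about 145 g, lying loose on the bench. Origin on its surface under the middle of its length (on the bench at the start), x along the cell towards the nub, z up as it lies at the start (the cell may roll about its x).
- cell_tail (a point): Centre of the cell's flat (negative) end, on its axis, 16 mm above the cell's origin.
- cell_nub (a point): Tip of the nub at the cell's positive end, on its axis.
- thin_cell: Bystander: a thinner cell, 21 mm diameter and 70 mm long, lying beside the cell. Origin on its underside.
- tape: Bystander: red measuring tape, 66 by 36 by 62 mm high, near the cell. Origin under its middle.
Mind the look-alikes: they are no part of the job. Leave any brown or turquoise look-alike of the cell alone.

How it is judged:
By the outcome, as a careful person would: the job done as asked, in the order asked, and still so for the second after the job is handed in, with the robot touching nothing.
It also fails if it takes over 70 s, if anything falls off the work surface, if the arm or the gripper's body presses on something with over 40 N, if the wrist force passes 120 N, or if a joint passes its speed limit or range.

## Working session

There is one attempt and no reset: what is moved stays moved. The work goes in short steps, Python scripts to look and compute and a tool call to move; the robot and the scene stay as the last step left them, time stands still between calls to the robot, and variables do not carry over. Pictures are saved under pics/ and viewed, and the job is handed in when it is done.

Besides the shell and the picture viewer there is one more tool, called after ">>>" by a JSON object that holds its "api" and its "payload", one argument or row to a line. servo_tool: Moves the arm, as the interface text tells. Its arguments: {"type":"object","properties":{"translation":{"type":"array","items":{"type":"array","items":{"type":"number"}}},"twist":{"type":"array","items":{"type":"number"}},"hand":{"type":"number"}},"required":["translation","twist"]}

```bash
ls; mkdir -p pics; cat > h.py <<'E'
import numpy as np, cv2
from plant import state, read_camera, job_done, recognise, landmark_of, finger_overhang
def w(pic,p):
    R,_=cv2.Rodrigues(np.array(pic["rvec"],float)); return R.T@(np.array(p)-np.array(pic["tvec"]).ravel())
def px(pic,P):
    return cv2.projectPoints(np.array(P,float).reshape(-1,1,3),np.array(pic["rvec"],float),np.array(pic["tvec"],float),np.array(pic["camera_matrix"],float),None)[0].reshape(-1,2)
def save(pic,n): cv2.imwrite("pics/"+n,pic["color"][:,:,::-1])
def onplane(pic,uv,z):
    R,_=cv2.Rodrigues(np.array(pic["rvec"],float)); K=np.array(pic["camera_matrix"]); c=-R.T@np.array(pic["tvec"]).ravel()
    d=R.T@np.linalg.inv(K)@np.array([uv[0],uv[1],1.0]); return c+d*(z-c[2])/d[2]
E
python3 - <<'E'
from h import *
s=state();print(s);print(finger_overhang)
for n in ["scene","side","wrist"]:
    p=read_camera(n);save(p,n+"0.png")
    for t in ["lamp","bay","spring_tip","contact","lip_edge","cell","cell_tail","cell_nub","thin_cell","tape"]:
        for f in (landmark_of,):
            for r in f(p,t)[:4]: print(n,t,r["confidence"],w(p,r["position"]).round(4))
E
```

```text
pics
{'time': 0.0, 'qpos': array([-7.74294311e+01,  2.02615517e+01,  9.36266955e+01,  6.19229063e-04,
        6.61869752e+01, -1.37150454e-01]), 'qd': array([-0.00426072,  0.01220242, -0.00039696,  0.02391371,  0.0136083 ,
       -0.07830644]), 'joint_efforts': array([ 6.18134200e-04, -5.93837786e+01, -3.34211397e+01,  6.98543200e-02,
        2.35031202e-02, -1.35466207e-04]), 'ee_pos': array([ 0.13739869, -0.6092657 ,  0.23889163]), 'tcp_rot': array([[ 2.19973190e-01, -2.76087190e-04,  9.75505879e-01],
       [-9.75505034e-01,  1.28356035e-03,  2.19973362e-01],
       [-1.31285250e-03, -9.99999138e-01,  1.30244209e-05]]), 'force': array([-0.53464827, -0.37449555, -0.32202615]), 'ft_torque': array([ 0.02778986, -0.01145296, -0.02089687]), 'width': 0.09162427970393161}
0.025
scene lamp 0.56 [ 0.574   0.2284 -0.001 ]
scene bay 0.66 [0.5741 0.2279 0.0357]
scene spring_tip 0.89 [0.5467 0.2124 0.0544]
scene contact 0.57 [0.612  0.2419 0.0482]
scene lip_edge 0.64 [0.6033 0.2403 0.0696]
scene cell 0.95 [ 0.6195 -0.0597  0.0009]
scene cell 0.87 [ 0.48   -0.3065  0.002 ]
scene cell 0.8 [ 6.20
[... 692 characters left out ...]
dge 0.87 [0.5989 0.239  0.0775]
side lip_edge 0.43 [ 0.5628 -0.1821  0.0163]
side cell 0.86 [ 0.5786 -0.2057  0.0031]
side cell 0.85 [ 0.6118 -0.0609 -0.0016]
side cell 0.84 [ 6.178e-01 -3.105e-01 -5.000e-04]
side cell 0.79 [ 0.4745 -0.3019 -0.0017]
side cell_tail 0.97 [ 0.6498 -0.0653  0.018 ]
side cell_tail 0.91 [ 0.4638 -0.3288  0.0131]
side cell_tail 0.82 [ 0.5853 -0.3009  0.0184]
side cell_tail 0.77 [ 0.56   -0.1819  0.0167]
side cell_nub 0.97 [ 0.5751 -0.0533  0.0144]
side cell_nub 0.75 [ 0.4973 -0.2695  0.0136]
side cell_nub 0.69 [ 0.6004 -0.2337  0.0205]
side cell_nub 0.54 [ 0.6508 -0.3298  0.0174]
side thin_cell 0.71 [ 0.6587 -0.1672 -0.002 ]
side tape 0.67 [ 0.5061 -0.151   0.0046]
```

View pics/scene0.png

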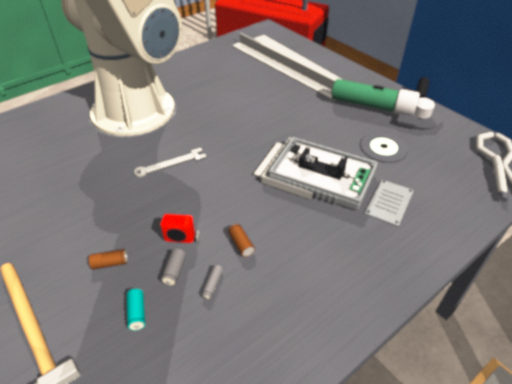

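View pics/side0.png

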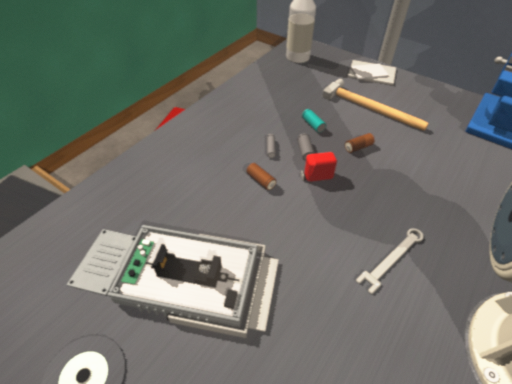

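View pics/wrist0.png

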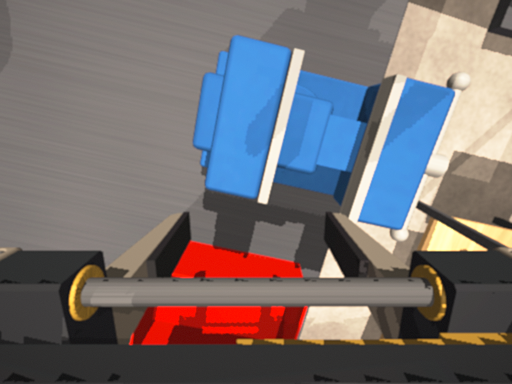

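```bash
cat >> h.py <<'E'
def delta(tx,ty,tz,yaw):
    "tool-frame shift (mm) in the present frame to reach TCP target, and twist (rad) so tool z has world yaw"
    s=state();R=np.array(s["tcp_rot"]);d=R.T@(np.array([tx,ty,tz])-s["ee_pos"])*1000
    y0=np.degrees(np.arctan2(R[1,2],R[0,2])); dy=(yaw-y0+180)%360-180
    print("t",s["time"],"shift",d.round(1),"twist rad",round(-np.radians(dy),4),"yaw0",y0.round(2),"F",s["force"].round(2),"w",s["width"])
E
python3 - <<'E'
from h import *
delta(0.588,-0.216,0.16,-48.6)
E
```

```text
t 1.65 shift [-284.9   79.6  526.1] twist rad 1.07 yaw0 12.71 F [-0.37  0.35  0.71] w 0.09166350444689673
```

>>> {"api": "servo_tool", "payload": {
  "translation": [
    [-17.8,5,32.9],
    [-17.8,5,32.9],
    [-17.8,5,32.9],
    [-17.8,5,32.9],
    [-17.8,5,32.9],
    [-17.8,5,32.9],
    [-17.8,5,32.9],
    [-17.8,5,32.9],
    [-17.8,5,32.9],
    [-17.8,5,32.9],
    [-17.8,5,32.9],
    [-17.8,5,32.9],
    [-17.8,5,32.9],
    [-17.8,5,32.9],
    [-17.8,5,32.9],
    [-17.8,5,32.9]
  ],
  "twist": [0,0,0,0,0,0,0,0,0,0,0,0,0,0,0,0],
  "hand": 58
}}

```text
time: 3.25
ee_pos: [0.5895, -0.2149, 0.1595]
tcp_rot: [[0.22, 0.0, 0.975], [-0.975, -0.0, 0.22], [0.0, -1.0, 0.0]]
force: [0.7, -0.2, 0.2]
width: 0.0534
```

>>> {"api": "servo_tool", "payload": {
  "translation": [
    [0,0,0],
    [0,0,0],
    [0,0,0],
    [0,0,0],
    [0,0,0],
    [0,0,0],
    [0,0,0],
    [0,0,0],
    [0,0,0]
  ],
  "twist": [0.134,0.134,0.134,0.134,0.134,0.134,0.134,0.134,0]
}}

```text
time: 4.15
ee_pos: [0.5884, -0.2161, 0.1596]
tcp_rot: [[-0.753, 0.0, 0.658], [-0.658, -0.0, -0.753], [-0.0, -1.0, 0.0]]
force: [0.1, 0.3, -0.1]
width: 0.0531
```

```bash
python3 - <<'E'
from h import *
delta(0.588,-0.216,0.16,-48.6)
p=read_camera("wrist");save(p,"w1.png")
for t in ["cell","cell_tail","cell_nub","thin_cell","tape"]:
    for r in landmark_of(p,t)[:3]: print(t,r["confidence"],w(p,r["position"]).round(4))
p=read_camera("scene");save(p,"s1.png")
E
```

```text
t 4.15 shift [ 0.2 -0.4 -0.3] twist rad -0.004 yaw0 -48.83 F [ 0.05  0.32 -0.14] w 0.05313957538880762
cell 0.76 [ 0.4777 -0.3015 -0.0063]
cell 0.74 [ 0.5793 -0.2092  0.0008]
cell 0.61 [ 0.6154 -0.3118 -0.002 ]
cell_tail 0.97 [ 0.5591 -0.1792  0.0126]
cell_tail 0.88 [ 0.4646 -0.3356  0.0171]
cell_tail 0.75 [ 0.5873 -0.3     0.0172]
cell_nub 0.89 [ 0.6524 -0.3273  0.0128]
cell_nub 0.69 [ 0.4983 -0.2701  0.0165]
cell_nub 0.65 [ 0.6082 -0.2347  0.0187]
thin_cell 0.95 [ 6.547e-01 -1.629e-01 -2.000e-04]
tape 0.56 [ 0.5126 -0.1553 -0.002 ]
```

View pics/w1.png

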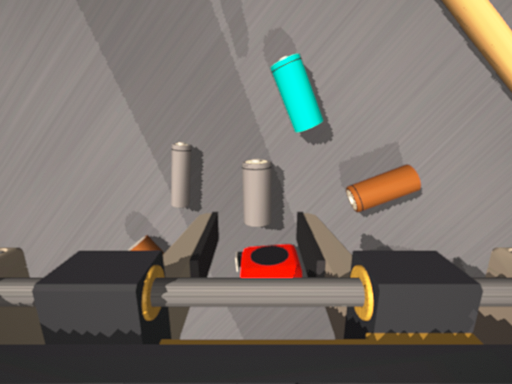

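View pics/s1.png

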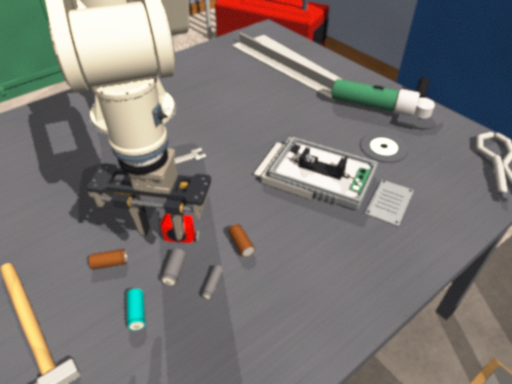

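```bash
python3 - <<'E'
from h import *
p=read_camera("wrist")
for c in [(.5795,-.2070)]:
  for th in (-48.8,):
    d=np.array([np.cos(np.radians(th)),np.sin(np.radians(th)),0]);n=np.array([-d[1],d[0],0]);C=np.array([*c,.016])
    P=[C-35*.001*d,C+37.5e-3*d,C+.016*n,C-.016*n,C+.035*d+[0,0,.016],C-.035*d-[0,0,.016]]
    print(px(p,P).round(1))
im=p["color"][140:240,225:295][:,:,::-1]; cv2.imwrite("pics/w1z.png",cv2.resize(im,None,fx=7,fy=6,interpolation=cv2.INTER_CUBIC)[:600])
E
```

```text
[[257.  223. ]
 [257.2 161. ]
 [242.9 194. ]
 [271.4 194.1]
 [257.2 165.9]
 [257.  217.9]]
```

View pics/w1z.png

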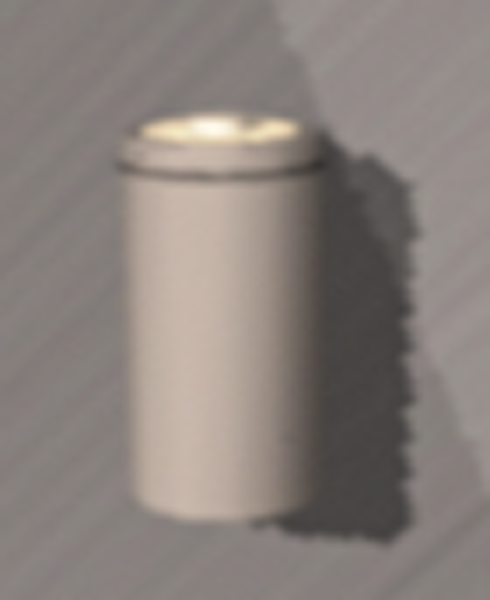

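>>> {"api": "servo_tool", "payload": {
  "translation": [
    [0,30,0],
    [0,30,0],
    [0,30,0],
    [0,20,0],
    [0,12,0],
    [0,9.6,0],
    [0,0,0],
    [0,0,0]
  ],
  "twist": [0,0,0,0,0,0,0,0]
}}

```text
time: 5.35
ee_pos: [0.5889, -0.2163, 0.0287]
tcp_rot: [[-0.751, 0.001, 0.66], [-0.66, -0.0, -0.751], [-0.0, -1.0, 0.001]]
force: [-0.7, 0.2, 0.4]
width: 0.0533
```

>>> {"api": "servo_tool", "payload": {
  "translation": [
    [0,0,0],
    [0,0,0],
    [0,0,0],
    [0,0,0],
    [0,0,0],
    [0,0,0]
  ],
  "twist": [0,0,0,0,0,0],
  "hand": 20
}}

```text
time: 5.95
ee_pos: [0.5887, -0.2162, 0.0286]
tcp_rot: [[-0.751, 0.001, 0.66], [-0.66, -0.0, -0.751], [-0.0, -1.0, 0.001]]
force: [0.5, 0.4, 6.6]
width: 0.0314
```

>>> {"api": "servo_tool", "payload": {
  "translation": [
    [0,-3,0],
    [0,-10,0],
    [0,-25,0],
    [0,-30,0],
    [0,-30,0],
    [0,-30,0],
    [0,-10,0],
    [0,0,0]
  ],
  "twist": [0,0,0,0,0,0,0,0]
}}

```text
time: 6.75
ee_pos: [0.5891, -0.2163, 0.1675]
tcp_rot: [[-0.751, 0.003, 0.66], [-0.66, -0.001, -0.751], [-0.001, -1.0, 0.003]]
force: [-0.5, -0.1, -1.6]
width: 0.0313
```

```bash
python3 - <<'E'
from h import *
print(state()["force"],state()["width"])
for n in ["wrist","side"]:
    p=read_camera(n);save(p,n+"2.png")
    if n=="side":
        im=p["color"][60:210,230:400][:,:,::-1]; cv2.imwrite("pics/side2z.png",cv2.resize(im,None,fx=4,fy=4,interpolation=cv2.INTER_CUBIC))
    for t in ["cell","cell_tail","cell_nub"]:
        for r in landmark_of(p,t)[:4]: print(n,t,r["confidence"],w(p,r["position"]).round(4))
E
```

```text
[-0.50270141 -0.12152276 -1.58094999] 0.031294392490984826
wrist cell 0.93 [ 0.4816 -0.3021 -0.0026]
wrist cell 0.93 [ 6.135e-01 -6.090e-02 -3.000e-04]
wrist cell 0.63 [ 0.6168 -0.3157 -0.0011]
wrist cell 0.55 [ 0.5811 -0.2102  0.1381]
wrist cell_tail 0.96 [ 0.5867 -0.2967  0.0153]
wrist cell_tail 0.92 [ 0.4654 -0.3369  0.0151]
wrist cell_tail 0.92 [ 0.6454 -0.0711  0.0164]
wrist cell_tail 0.75 [ 0.5613 -0.1792  0.1484]
wrist cell_nub 0.89 [ 0.4974 -0.2696  0.0139]
wrist cell_nub 0.81 [ 0.6098 -0.2352  0.1562]
wrist cell_nub 0.62 [ 0.6536 -0.3268  0.0161]
side cell 0.94 [ 0.6103 -0.0626  0.0011]
side cell 0.62 [ 0.5773 -0.2071  0.1365]
side cell 0.6 [ 0.4741 -0.3033  0.0021]
side cell 0.55 [ 6.159e-01 -3.092e-01  5.000e-04]
side cell_tail 0.92 [ 0.6489 -0.0632  0.0147]
side cell_tail 0.88 [ 0.4625 -0.3321  0.0162]
side cell_tail 0.73 [ 0.5847 -0.3017  0.0182]
side cell_tail 0.63 [ 0.5598 -0.1821  0.1556]
side cell_nub 0.92 [ 0.4966 -0.2681  0.0144]
side cell_nub 0.89 [ 0.5997 -0.2323  0.1539]
side cell_nub 0.57 [ 0.577  -0.0493  0.0138]
side cell_nub 0.54 [ 0.6506 -0.3327  0.0161]
```

View pics/wrist2.png

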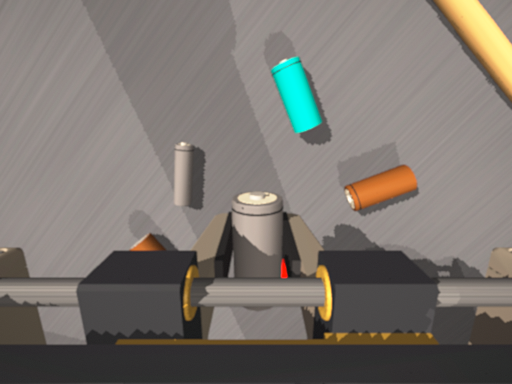

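View pics/side2z.png

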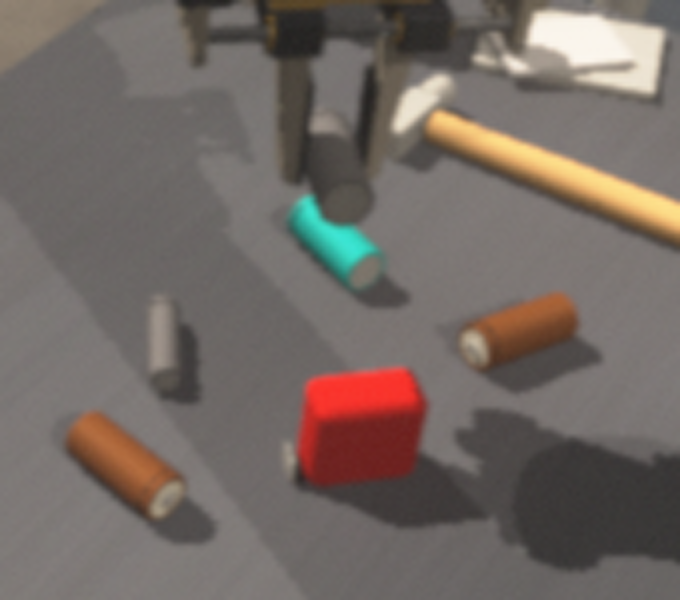

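```bash
python3 - <<'E'
from h import *
delta(0.46,0.17,0.22,24)
E
```

```text
t 7.15 shift [-158.5  -54.7 -374.5] twist rad -1.2691 yaw0 -48.71 F [ 0.29  0.63 -1.8 ] w 0.030673772944475635
```

>>> {"api": "servo_tool", "payload": {
  "translation": [
    [-5,-5,-12],
    [-10,-5,-24],
    [-14,-5,-34],
    [-14,-5,-34],
    [-14,-5,-34],
    [-14,-5,-34],
    [-14,-5,-34],
    [-14,-5,-34],
    [-14,-5,-34],
    [-14,-5,-34],
    [-14,-5,-34],
    [-12,0,-20],
    [-6,0,-15],
    [-3,0,-8]
  ],
  "twist": [0,0,0,0,0,0,0,0,0,0,0,0,0,0]
}}

```text
time: 8.55
ee_pos: [0.4549, 0.1817, 0.2212]
tcp_rot: [[-0.75, 0.0, 0.661], [-0.661, 0.0, -0.75], [-0.0, -1.0, -0.0]]
force: [-0.8, 0.2, -1.7]
width: 0.031
```

>>> {"api": "servo_tool", "payload": {
  "translation": [
    [0,0,0],
    [0,0,0],
    [0,0,0],
    [0,0,0],
    [0,0,0],
    [0,0,0],
    [0,0,0],
    [0,0,0],
    [0,0,0],
    [0,0,0],
    [0,0,0],
    [0,0,0]
  ],
  "twist": [-0.06,-0.12,-0.12,-0.12,-0.12,-0.12,-0.12,-0.12,-0.12,-0.12,-0.09,-0.04]
}}

```text
time: 9.75
ee_pos: [0.4557, 0.1798, 0.221]
tcp_rot: [[0.41, -0.0, 0.912], [-0.912, -0.0, 0.41], [0.0, -1.0, -0.0]]
force: [0.1, 0.8, -1.7]
width: 0.0311
```

```bash
python3 - <<'E'
from h import *
delta(0.46,0.17,0.22,24)
p=read_camera("wrist");save(p,"w3.png")
for t in ["lamp","bay","spring_tip","contact","lip_edge","cell","cell_tail","cell_nub"]:
    for r in landmark_of(p,t)[:2]: print(t,r["confidence"],w(p,r["position"]).round(4))
p=read_camera("side");save(p,"side3.png")
E
```

```text
t 9.75 shift [10.8  1.  -0.1] twist rad 0.004 yaw0 24.23 F [ 0.15  0.84 -1.75] w 0.031105451520763695
lamp 0.79 [ 0.5782  0.2258 -0.0006]
bay 0.68 [0.5773 0.2276 0.0378]
spring_tip 0.97 [0.5441 0.2155 0.0489]
contact 0.89 [0.6037 0.2405 0.0534]
lip_edge 0.57 [0.6015 0.237  0.0726]
cell 0.74 [0.4458 0.1749 0.1917]
cell 0.7 [ 6.152e-01 -6.030e-02  6.000e-04]
cell_tail 0.86 [0.4148 0.1585 0.2063]
cell_tail 0.61 [ 0.6439 -0.0722  0.0184]
cell_nub 0.9 [ 0.5748 -0.0529  0.0175]
```

View pics/w3.png

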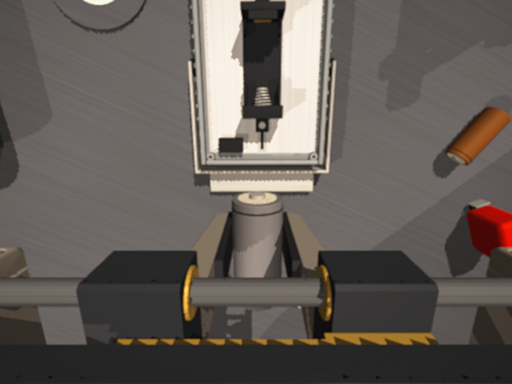

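View pics/side3.png

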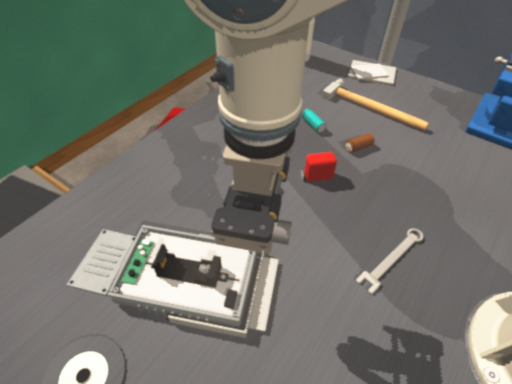

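```bash
python3 - <<'E'
from h import *
im=cv2.imread("pics/w3.png")[0:200,180:345]; cv2.imwrite("pics/w3z.png",cv2.resize(im,None,fx=3,fy=3,interpolation=cv2.INTER_CUBIC))
p=read_camera("wrist")
# cell nub prediction and lamp model overlay
yaw=np.radians(24.2)
def L(c,x,y,z): return [c[0]+x*np.cos(yaw)-y*np.sin(yaw),c[1]+x*np.sin(yaw)+y*np.cos(yaw),z]
c=(.576,.228)
pts={"rimcorner--":(-.115,-.075,.042),"rim-+":(-.115,.075,.042),"in--":(-.109,-.069,.042),"in-+":(-.109,.069,.042),"tip":(-.0315,0,.052),"lipL":(.030,.014,.073),"lipR":(.03,-.014,.073),"wallbackL":(-.05,.022,.066),"wallbackR":(-.05,-.022,.066)}
for k,v in pts.items(): print(k,px(p,L(c,*v)).round(1))
E
```

```text
rimcorner-- [[322.4 164.2]]
rim-+ [[200.  164.6]]
in-- [[317.8 159.4]]
in-+ [[204.7 159.7]]
tip [[261.5  91.6]]
lipL [[247.5  22.9]]
lipR [[276.3  22.8]]
wallbackL [[241.2 108.7]]
wallbackR [[282.1 108.6]]
```

View pics/w3z.png

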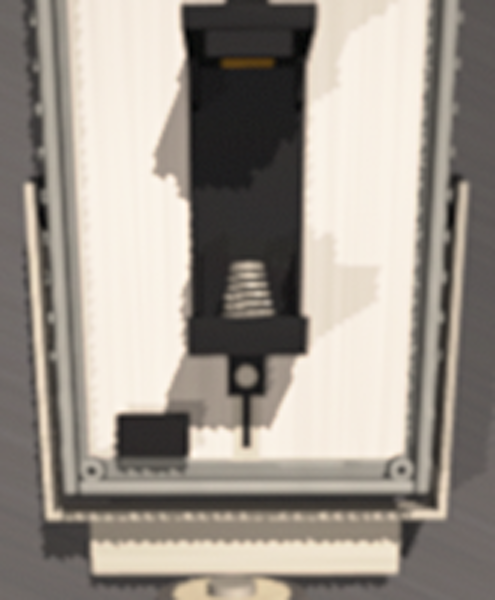

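```bash
python3 - <<'E'
from h import *
p=read_camera("wrist")
R,_=cv2.Rodrigues(np.array(p["rvec"],float));cam=-R.T@np.array(p["tvec"]).ravel();print("cam",cam, np.degrees(np.arccos(abs(R[2,2]))))
yaw=np.radians(24.2);c=np.array((.5767,.2265))
def L(x,y,z): return [c[0]+x*np.cos(yaw)-y*np.sin(yaw),c[1]+x*np.sin(yaw)+y*np.cos(yaw),z]
pts={"rim-":(-.115,0,.042),"rimin":(-.109,0,.042),"tipcen":(-.0315,0,.052),"tiptop":(-.0315,0,.058),"tipbot":(-.0315,0,.046),"liptop":(.030,0,.073),"lipR":(.03,-.014,.073),"lipunder":(.03,0,.07),"contact":(.036,0,.052),"walltop":(.0375,0,.073),"floor@wall":(.0375,0,.036),
"springwallfrontTop":(-.05,0,.066),"springwallbase":(-.05,0,.036)}
for k,v in pts.items(): print(k,px(p,L(*v)).round(1), (3*(px(p,L(*v))[0]-[180,0])).round(0))
print(px(p,[L(-.02,0,.052)])-px(p,[L(-.03,0,.052)]))
E
```

```text
cam [0.52178763 0.2092775  0.36589609] 14.94518971793961
rim- [[262.6 164.4]] [248. 493.]
rimin [[262.6 159.5]] [248. 479.]
tipcen [[263.   91.6]] [249. 275.]
tiptop [[263.1  91.1]] [249. 273.]
tipbot [[262.9  92. ]] [249. 276.]
liptop [[263.6  22.9]] [251.  69.]
lipR [[278.   22.8]] [294.  68.]
lipunder [[263.6  23.9]] [251.  72.]
contact [[263.2  23.1]] [249.  69.]
walltop [[263.7  14.1]] [251.  42.]
floor@wall [[262.8  26.5]] [249.  79.]
springwallfrontTop [[263.2 108.6]] [250. 326.]
springwallbase [[262.6 109.3]] [248. 328.]
[[ 0.02730053 -9.6521789 ]]
```

```bash
python3 - <<'E'
from h import *
p=read_camera("wrist")
for P in [(.5441,.2155,.0489),(.6037,.2405,.0534),(.6015,.237,.0726)]: print((3*(px(p,P)[0]-[180,0])).round(0))
yaw=np.radians(24.2);c=np.array((.5767,.2265))
def L(x,y,z): return [c[0]+x*np.cos(yaw)-y*np.sin(yaw),c[1]+x*np.sin(yaw)+y*np.cos(yaw),z]
for n in ("side","scene"):
    q=read_camera(n)
    for t in ["spring_tip","contact","lip_edge"]:
        for r in landmark_of(q,t)[:1]: print(n,t,r["confidence"],w(q,r["position"]).round(4),px(q,w(q,r["position"])).round(1))
    print({k:px(q,L(*v)).round(1).tolist() for k,v in {"rim--":(-.115,-.075,.042),"rim-+":(-.115,.075,.042),"rim+-":(.115,-.075,.042),"rim++":(.115,.075,.042),"tip0":(-.0315,0,.052),"tip+4":(-.0275,0,.052),"tip-4":(-.0355,0,.052),"lip0":(.03,0,.073),"lip+4":(.034,0,.073),"lip-4":(.026,0,.073)}.items()})
    im=q["color"][:,:,::-1]
    im=im[215:345,90:290] if n=="side" else im[125:215,245:385]
    f=4 if n=="side" else 5.7
    cv2.imwrite("pics/%s3z.png"%n,cv2.resize(im,None,fx=f,fy=f,interpolation=cv2.INTER_CUBIC))
E
```

```text
[240. 283.]
[245.  86.]
[253.  80.]
side spring_tip 0.74 [0.5434 0.2177 0.0531] [[202.5 269.5]]
side contact 0.78 [0.6058 0.2412 0.0575] [[166.7 259.3]]
side lip_edge 0.61 [0.5977 0.2409 0.0754] [[168.5 256.2]]
{'rim--': [[256.9, 243.0]], 'rim-+': [[238.7, 319.3]], 'rim+-': [[142.1, 222.8]], 'rim++': [[106.4, 292.5]], 'tip0': [[202.1, 266.7]], 'tip+4': [[199.9, 266.3]], 'tip-4': [[204.3, 267.1]], 'lip0': [[166.9, 254.2]], 'lip+4': [[164.7, 253.8]], 'lip-4': [[169.1, 254.6]]}
scene spring_tip 0.66 [0.5453 0.2131 0.0538] [[311.  158.5]]
scene contact 0.83 [0.6094 0.2436 0.0453] [[338.4 169.3]]
scene lip_edge 0.85 [0.6047 0.2395 0.0734] [[337.3 160.2]]
{'rim--': [[268.1, 170.7]], 'rim-+': [[292.4, 136.8]], 'rim+-': [[360.1, 201.2]], 'rim++': [[377.9, 162.1]], 'tip0': [[311.9, 159.5]], 'tip+4': [[313.4, 160.0]], 'tip-4': [[310.4, 159.1]], 'lip0': [[336.9, 160.3]], 'lip+4': [[338.5, 160.8]], 'lip-4': [[335.3, 159.8]]}
```

View pics/side3z.png

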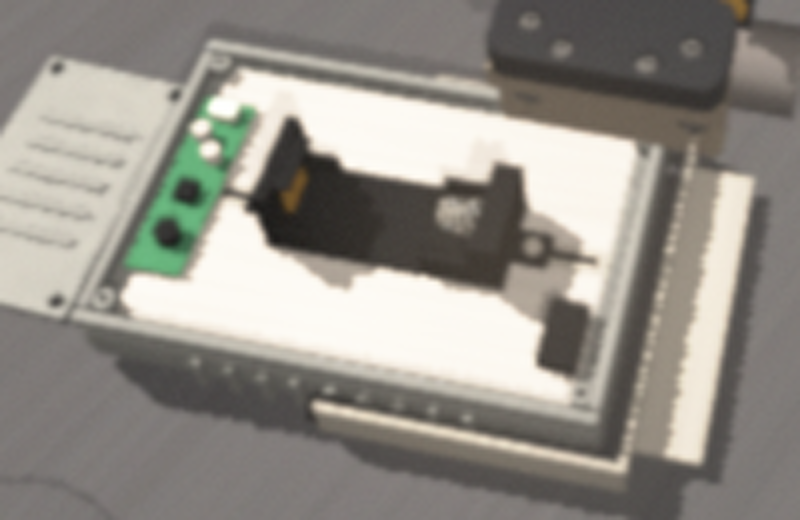

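View pics/scene3z.png

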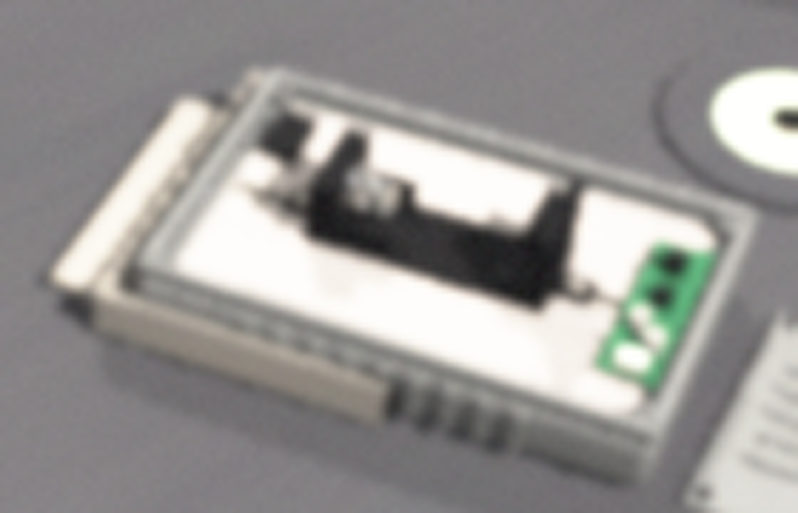

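```bash
python3 - <<'E'
from h import *
delta(0.6521,0.1562,0.12,114.2)
E
```

```text
t 10.8 shift [101.8 101.  169.3] twist rad -1.5734 yaw0 24.05 F [-0.11  0.18 -1.7 ] w 0.03136629498843906
```

>>> {"api": "servo_tool", "payload": {
  "translation": [
    [8,0,14],
    [14,0,24],
    [18,0,30],
    [18,0,30],
    [18,0,30],
    [14,0,24],
    [8,0,12],
    [4,0,5]
  ],
  "twist": [0,0,0,0,0,0,0,0]
}}

```text
time: 11.6
ee_pos: [0.6541, 0.1552, 0.2203]
tcp_rot: [[0.407, 0.0, 0.913], [-0.913, -0.0, 0.407], [0.0, -1.0, 0.0]]
force: [-0.7, -1.0, -0.5]
width: 0.0312
```

>>> {"api": "servo_tool", "payload": {
  "translation": [
    [0,0,0],
    [0,10,0],
    [0,10,0],
    [0,10,0],
    [0,10,0],
    [0,10,0],
    [0,10,0],
    [0,10,0],
    [0,10,0],
    [0,5,0],
    [0,0,0],
    [0,0,0],
    [0,0,0],
    [0,0,0],
    [0,0,0]
  ],
  "twist": [-0.06,-0.12,-0.12,-0.12,-0.12,-0.12,-0.12,-0.12,-0.12,-0.12,-0.12,-0.12,-0.12,-0.0734,0]
}}

```text
time: 13.1
ee_pos: [0.6519, 0.1558, 0.1359]
tcp_rot: [[0.912, -0.0, -0.411], [0.411, -0.0, 0.912], [-0.0, -1.0, 0.0]]
force: [0.4, -0.6, -1.1]
width: 0.0312
```

```bash
python3 - <<'E'
from h import *
delta(0.6521,0.1562,0.08,114.2)
p=read_camera("scene");save(p,"s4.png")
E
```

```text
t 13.1 shift [ 0.4 55.9  0.3] twist rad 0.0012 yaw0 114.27 F [ 0.44 -0.55 -1.13] w 0.03115757414129101
```

View pics/s4.png

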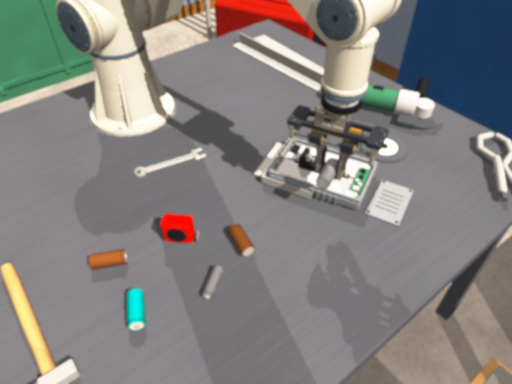

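>>> {"api": "servo_tool", "payload": {
  "translation": [
    [0,15,0],
    [0,20,0],
    [0,15,0],
    [0,8,0],
    [0,2,0],
    [0,2,0],
    [0,2,0],
    [0,0,0]
  ],
  "twist": [0,0,0,0,0,0,0,0]
}}

```text
time: 13.95
ee_pos: [0.6522, 0.1559, 0.0724]
tcp_rot: [[0.912, 0.001, -0.41], [0.41, 0.0, 0.912], [0.001, -1.0, -0.0]]
force: [-0.8, 0.2, -1.5]
width: 0.0313
```

>>> {"api": "servo_tool", "payload": {
  "translation": [
    [0,1,0],
    [0,1,0],
    [0,0,0]
  ],
  "twist": [0,0,0]
}}

```text
time: 14.25
ee_pos: [0.6523, 0.1559, 0.0704]
tcp_rot: [[0.912, 0.001, -0.41], [0.41, 0.0, 0.912], [0.001, -1.0, -0.0]]
force: [0.3, -1.1, 0.4]
width: 0.0313
```

>>> {"api": "servo_tool", "payload": {
  "translation": [
    [0,1,0],
    [0,1,0],
    [0,0,0]
  ],
  "twist": [0,0,0]
}}

```text
time: 14.55
ee_pos: [0.6525, 0.1556, 0.0691]
tcp_rot: [[0.912, 0.001, -0.41], [0.41, -0.0, 0.912], [0.001, -1.0, -0.001]]
force: [-1.9, -2.2, 8.9]
width: 0.031
```

>>> {"api": "servo_tool", "payload": {
  "translation": [
    [0,1,0],
    [0,1,0],
    [0,0,0]
  ],
  "twist": [0,0,0]
}}

```text
time: 14.85
ee_pos: [0.6528, 0.1551, 0.0673]
tcp_rot: [[0.912, 0.002, -0.41], [0.41, -0.001, 0.912], [0.001, -1.0, -0.001]]
force: [-1.1, -5.7, 10.0]
width: 0.0311
```

>>> {"api": "servo_tool", "payload": {
  "translation": [
    [0,1,0],
    [0,1,0],
    [0,0,0]
  ],
  "twist": [0,0,0]
}}

```text
time: 15.15
ee_pos: [0.653, 0.1548, 0.0655]
tcp_rot: [[0.912, 0.002, -0.41], [0.41, -0.001, 0.912], [0.001, -1.0, -0.002]]
force: [-0.4, -6.8, 10.5]
width: 0.0313
```

```bash
python3 - <<'E'
from h import *
delta(0.6521,0.1562,0.08,114.2)
p=read_camera("scene");save(p,"s5.png")
im=p["color"][120:220,270:400][:,:,::-1]; cv2.imwrite("pics/s5z.png",cv2.resize(im,None,fx=6,fy=6,interpolation=cv2.INTER_CUBIC))
E
```

```text
t 15.15 shift [ -0.2 -14.6   1.6] twist rad 0.0005 yaw0 114.23 F [-0.38 -6.77 10.45] w 0.031251442929472364
```

View pics/s5z.png

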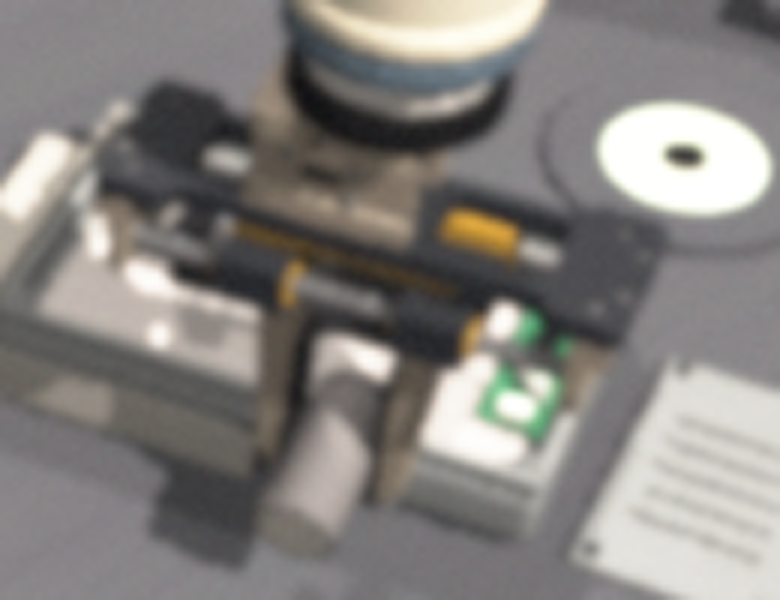

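>>> {"api": "servo_tool", "payload": {
  "translation": [
    [0,1,0],
    [0,1,0],
    [0,1,0],
    [0,0,0]
  ],
  "twist": [0,0,0,0]
}}

```text
time: 15.6
ee_pos: [0.6532, 0.1546, 0.0625]
tcp_rot: [[0.912, 0.003, -0.41], [0.41, -0.001, 0.912], [0.002, -1.0, -0.002]]
force: [-0.2, -8.0, 11.0]
width: 0.0315
```

>>> {"api": "servo_tool", "payload": {
  "translation": [
    [0,-3,0],
    [0,-10,0],
    [0,-20,0],
    [0,-30,0],
    [0,-20,0],
    [0,0,0]
  ],
  "twist": [0,0,0,0,0,0]
}}

```text
time: 16.2
ee_pos: [0.6537, 0.1566, 0.1474]
tcp_rot: [[0.912, 0.005, -0.41], [0.41, 0.001, 0.912], [0.005, -1.0, -0.001]]
force: [0.0, 0.3, -1.0]
width: 0.0316
```

```bash
python3 - <<'E'
from h import *
delta(0.5,0.19,0.16,24.2)
for n in ["scene","side","wrist"]:
    p=read_camera(n);save(p,n+"6.png")
    for t in ["cell_tail","cell_nub"]:
        for r in landmark_of(p,t)[:5]:
            P=w(p,r["position"])
            if P[2]>.06: print(n,t,r["confidence"],P.round(4))
E
```

```text
t 16.2 shift [-126.4  -13.3   93.5] twist rad 1.571 yaw0 114.21 F [ 0.03  0.28 -1.02] w 0.0315574360232549
scene cell_tail 0.57 [0.6722 0.1145 0.1306]
side cell_tail 0.73 [0.6713 0.1134 0.1203]
side cell_tail 0.68 [0.6478 0.1445 0.1139]
side cell_nub 0.76 [0.6336 0.1798 0.1418]
wrist cell_tail 0.61 [0.6722 0.1132 0.1176]
wrist cell_nub 0.67 [0.6427 0.1786 0.1419]
```

View pics/scene6.png

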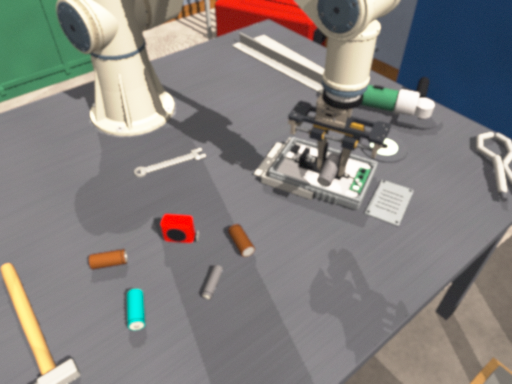

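View pics/wrist6.png

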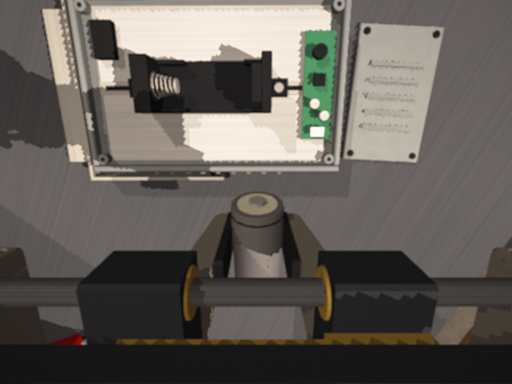

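```bash
python3 - <<'E'
from h import *
p=read_camera("wrist");s=state();R=np.array(s["tcp_rot"]);T=s["ee_pos"]
def C(th,xc,up,c=11.2,drop=12.6,yy=0):
    t=np.radians(th);a=(xc-c)*1e-3;u=up*1e-3
    return T+R@np.array([yy*1e-3, drop*1e-3-(a*np.sin(t)+u*np.cos(t)), a*np.cos(t)-u*np.sin(t)])
for th in (0,10,15,20,25,30):
    print(th, px(p,[C(th,37.5,0),C(th,35,16),C(th,35,-16),C(th,35,0,yy=16),C(th,35,0,yy=-16)]).round(1).tolist())
im=cv2.imread("pics/wrist6.png");cv2.imwrite("pics/w6a.png",cv2.resize(im[180:290,200:310],None,fx=5,fy=5,interpolation=cv2.INTER_CUBIC))
cv2.imwrite("pics/w6b.png",cv2.resize(im[0:195,50:350],None,fx=2.6,fy=2.6,interpolation=cv2.INTER_CUBIC))
E
```

```text
0 [[258.3, 193.3], [258.4, 205.7], [258.2, 190.2], [284.3, 197.2], [232.3, 197.2]]
10 [[258.3, 196.1], [258.5, 213.5], [258.2, 188.4], [285.0, 199.8], [231.7, 199.8]]
15 [[258.3, 198.0], [258.5, 217.8], [258.2, 188.0], [285.3, 201.6], [231.4, 201.6]]
20 [[258.4, 200.3], [258.5, 222.2], [258.2, 187.9], [285.6, 203.6], [231.1, 203.7]]
25 [[258.4, 202.9], [258.5, 226.9], [258.3, 188.2], [285.9, 206.0], [230.8, 206.0]]
30 [[258.4, 205.8], [258.5, 231.6], [258.3, 188.8], [286.2, 208.6], [230.6, 208.6]]
```

View pics/w6a.png

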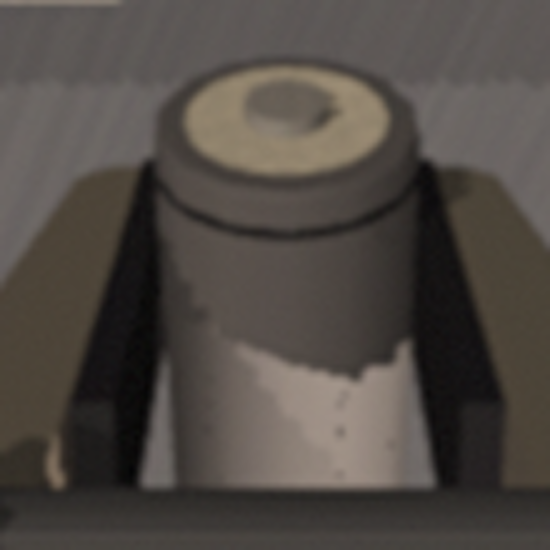

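View pics/w6b.png

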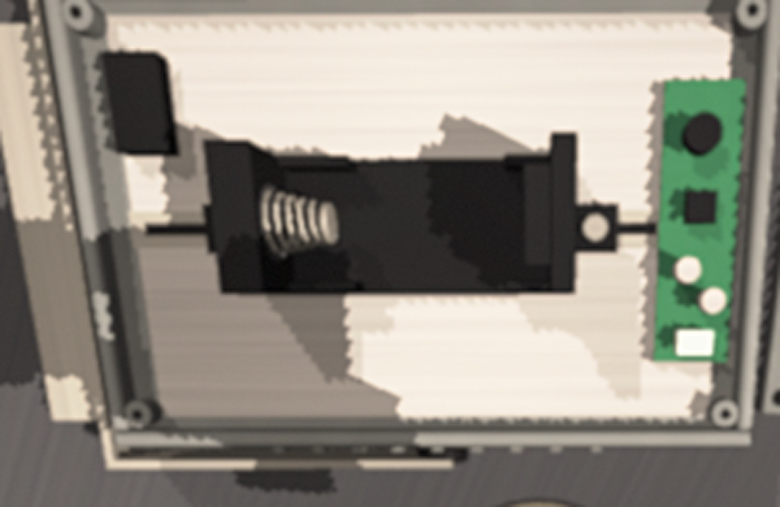

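>>> {"api": "servo_tool", "payload": {
  "translation": [
    [0,10,0],
    [0,20,0],
    [0,25,0],
    [0,15,0],
    [0,8,0],
    [0,4,0],
    [0,1.5,0],
    [0,1,0],
    [0,1,0],
    [0,1,0],
    [0,1,0],
    [0,0,0]
  ],
  "twist": [0,0,0,0,0,0,0,0,0,0,0,0]
}}

```text
time: 17.9
ee_pos: [0.652, 0.1548, 0.058]
tcp_rot: [[0.912, -0.0, -0.41], [0.41, -0.001, 0.912], [-0.001, -1.0, -0.001]]
force: [-4.2, -6.9, 9.9]
width: 0.0311
```

>>> {"api": "servo_tool", "payload": {
  "translation": [
    [0,1,0],
    [0,1,0],
    [0,0,0]
  ],
  "twist": [0,0,0]
}}

```text
time: 18.2
ee_pos: [0.6521, 0.1548, 0.056]
tcp_rot: [[0.912, 0.0, -0.41], [0.41, -0.001, 0.912], [-0.0, -1.0, -0.001]]
force: [-4.4, -7.9, 9.1]
width: 0.031
```

>>> {"api": "servo_tool", "payload": {
  "translation": [
    [0,-3,0],
    [0,-10,0],
    [0,-20,0],
    [0,-30,0],
    [0,-26,0],
    [0,0,0]
  ],
  "twist": [0,0,0,0,0,0]
}}

```text
time: 18.8
ee_pos: [0.6547, 0.1567, 0.1483]
tcp_rot: [[0.912, 0.007, -0.41], [0.41, 0.002, 0.912], [0.008, -1.0, -0.001]]
force: [1.5, -0.4, 0.2]
width: 0.0312
```

```bash
cat >> h.py <<'E'
def C(th,xc,up,c=11.2,drop=12.6,yy=0):
    s=state();R=np.array(s["tcp_rot"]);T=s["ee_pos"]
    t=np.radians(th);a=(xc-c)*1e-3;u=up*1e-3
    return T+R@np.array([yy*1e-3, drop*1e-3-(a*np.sin(t)+u*np.cos(t)), a*np.cos(t)-u*np.sin(t)])
E
python3 - <<'E'
from h import *
delta(0.5,0.19,0.16,24.2)
for n in ["side","wrist"]:
    p=read_camera(n);save(p,n+"7.png")
    for t in ["cell_tail","cell_nub"]:
        for r in landmark_of(p,t)[:5]:
            P=w(p,r["position"])
            if P[2]>.06: print(n,t,r["confidence"],P.round(4))
for c in (11.2,13.2):
  for th in (15,20,25,30):
    print(c,th, px(p,[C(th,37.5,0,c),C(th,35,13,c),C(th,35,-13,c),C(th,35,0,c,yy=13),C(th,35,0,c,yy=-13)]).round(1).tolist())
im=p["color"][:,:,::-1];cv2.imwrite("pics/w7a.png",cv2.resize(im[180:290,200:310],None,fx=5,fy=5,interpolation=cv2.INTER_CUBIC))
E
```

```text
t 18.8 shift [-127.4  -12.7   93.8] twist rad 1.5709 yaw0 114.21 F [ 1.47 -0.36  0.25] w 0.031162623911371888
side cell_tail 0.8 [0.6762 0.1173 0.1192]
side cell_tail 0.67 [0.5957 0.2378 0.076 ]
side cell_nub 0.76 [0.6361 0.1802 0.1536]
wrist cell_tail 0.95 [0.6711 0.1189 0.1089]
wrist cell_nub 0.55 [0.646  0.1737 0.1458]
11.2 15 [[257.3, 197.4], [257.3, 213.7], [257.2, 189.8], [279.0, 200.9], [235.5, 200.9]]
11.2 20 [[257.3, 199.6], [257.3, 217.6], [257.2, 190.1], [279.2, 202.9], [235.3, 203.0]]
11.2 25 [[257.3, 202.2], [257.3, 221.8], [257.2, 190.7], [279.5, 205.3], [235.1, 205.3]]
11.2 30 [[257.3, 205.0], [257.4, 226.1], [257.2, 191.7], [279.7, 207.9], [234.9, 207.9]]
13.2 15 [[257.3, 200.2], [257.3, 216.6], [257.2, 192.5], [278.8, 203.7], [235.6, 203.7]]
13.2 20 [[257.3, 202.3], [257.3, 220.3], [257.2, 192.7], [279.1, 205.6], [235.4, 205.6]]
13.2 25 [[257.3, 204.7], [257.3, 224.3], [257.2, 193.2], [279.3, 207.7], [235.2, 207.7]]
13.2 30 [[257.3, 207.3], [257.3, 228.3], [257.2, 194.0], [279.5, 210.1], [235.0, 210.1]]
```

View pics/w7a.png

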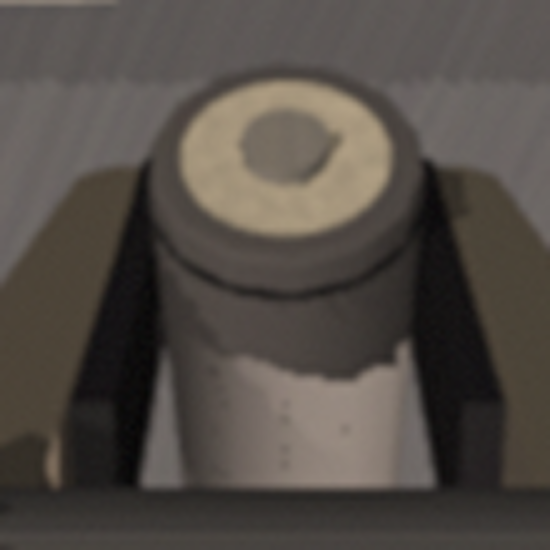

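>>> {"api": "servo_tool", "payload": {
  "translation": [
    [0,-5,0],
    [0,-5,0],
    [0,0,0],
    [0,0,0],
    [0,0,0],
    [0,0,0],
    [0,0,0],
    [0,0,0],
    [0,0,0],
    [0,0,0],
    [0,0,0],
    [0,0,0],
    [0,0,0],
    [0,0,0],
    [0,0,0]
  ],
  "twist": [0.06,0.12,0.12,0.12,0.12,0.12,0.12,0.12,0.12,0.12,0.12,0.12,0.12,0.071,0]
}}

```text
time: 20.6
ee_pos: [0.6514, 0.1557, 0.1523]
tcp_rot: [[0.409, -0.002, 0.913], [-0.913, -0.0, 0.409], [-0.0, -1.0, -0.002]]
force: [-0.5, 0.4, -0.9]
width: 0.0314
```

```bash
python3 - <<'E'
from h import *
delta(.5913,.2331,.15,24.2)
delta(.5913-.075,.2331-.0337,.158,24.2)
E
```

```text
t 20.6 shift [-95.2   2.4 -23.2] twist rad -0.0012 yaw0 24.13 F [-0.53  0.45 -0.88] w 0.03142420262194692
t 20.6 shift [ -95.1   -5.5 -105.5] twist rad -0.0012 yaw0 24.13 F [-0.53  0.45 -0.88] w 0.03142420262194692
```

>>> {"api": "servo_tool", "payload": {
  "translation": [
    [-8,0,-2],
    [-16,0,-4],
    [-20,0,-5],
    [-20,0,-5],
    [-16,0,-4],
    [-10,0,-2],
    [-5,0,-1],
    [0,0,0]
  ],
  "twist": [0,0,0,0,0,0,0,0]
}}

```text
time: 21.4
ee_pos: [0.5918, 0.2338, 0.1536]
tcp_rot: [[0.411, 0.0, 0.912], [-0.912, 0.0, 0.411], [0.0, -1.0, 0.0]]
force: [-0.1, -0.2, -1.1]
width: 0.0313
```

```bash
python3 - <<'E'
from h import *
delta(.5913,.2331,.11,24.2)
for n in ["side","wrist"]:
    p=read_camera(n);save(p,n+"8.png")
    for t in ["cell_tail","cell_nub","spring_tip","contact","lip_edge","lamp"]:
        for r in landmark_of(p,t)[:2]:
            P=w(p,r["position"])
            if P[1]>.1: print(n,t,r["confidence"],P.round(4))
    if n=="side":
        im=p["color"][:,:,::-1];cv2.imwrite("pics/side8z.png",cv2.resize(im[195:345,90:290],None,fx=4,fy=4,interpolation=cv2.INTER_CUBIC))
E
```

```text
t 21.4 shift [ 0.4 43.6 -0.7] twist rad 0.0009 yaw0 24.25 F [-0.09 -0.18 -1.07] w 0.03134683536844118
side cell_tail 0.89 [0.5544 0.2156 0.1251]
side spring_tip 0.97 [0.5437 0.2166 0.0513]
side contact 0.64 [0.6023 0.2423 0.0525]
side lip_edge 0.58 [0.602  0.2384 0.0764]
side lip_edge 0.16 [0.5735 0.2301 0.0009]
side lamp 0.88 [0.5728 0.2288 0.0027]
wrist cell_tail 0.56 [0.5554 0.2175 0.1196]
wrist cell_nub 0.65 [0.6131 0.2422 0.1541]
wrist contact 0.73 [0.6096 0.2419 0.0499]
wrist lip_edge 0.79 [0.6028 0.2393 0.0724]
wrist lip_edge 0.63 [0.5558 0.2158 0.118 ]
wrist lamp 0.86 [0.5765 0.2286 0.0016]
```

View pics/wrist8.png

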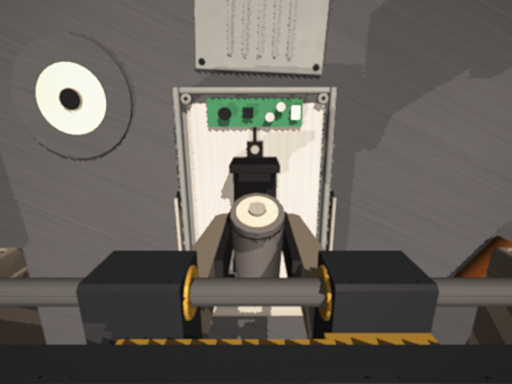

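View pics/side8z.png

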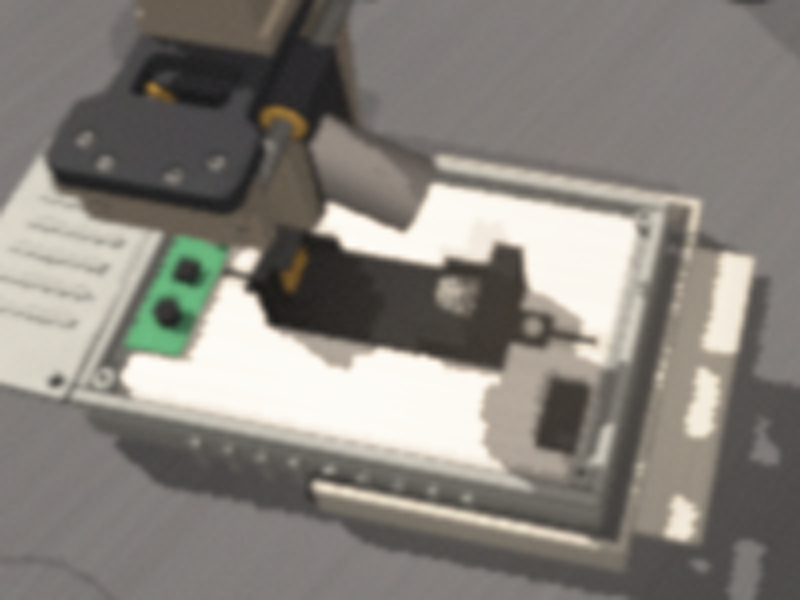

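```bash
python3 - <<'E'
from h import *
p=read_camera("wrist")
yaw=np.radians(24.2);c=np.array((.5767,.2265))
def L(x,y,z): return [c[0]+x*np.cos(yaw)-y*np.sin(yaw),c[1]+x*np.sin(yaw)+y*np.cos(yaw),z]
def z(P): return ((px(p,P)[0]-[160,80])*4.5).round(0)
for k,v in {"rim+outerL":(.115,.075,.042),"rim+outerR":(.115,-.075,.042),"board106":(.106,0,.042),"board79":(.079,0,.042),"liptop":(.03,0,.073),"lipunder":(.03,0,.07),"walltop":(.0375,0,.073),"lipcL":(.03,.014,.073),"lipcR":(.03,-.014,.073),"lip+5":(.035,0,.073)}.items(): print(k,z(L(*v)))
im=p["color"][:,:,::-1];cv2.imwrite("pics/w8z.png",cv2.resize(im[80:200,160:350],None,fx=4.5,fy=4.5,interpolation=cv2.INTER_CUBIC)[:, :800])
E
```

```text
rim+outerL [59. 23.]
rim+outerR [808.  23.]
board106 [434.  71.]
board79 [434. 208.]
liptop [434. 474.]
lipunder [434. 470.]
walltop [434. 436.]
lipcL [361. 474.]
lipcR [506. 474.]
lip+5 [434. 448.]
```

View pics/w8z.png

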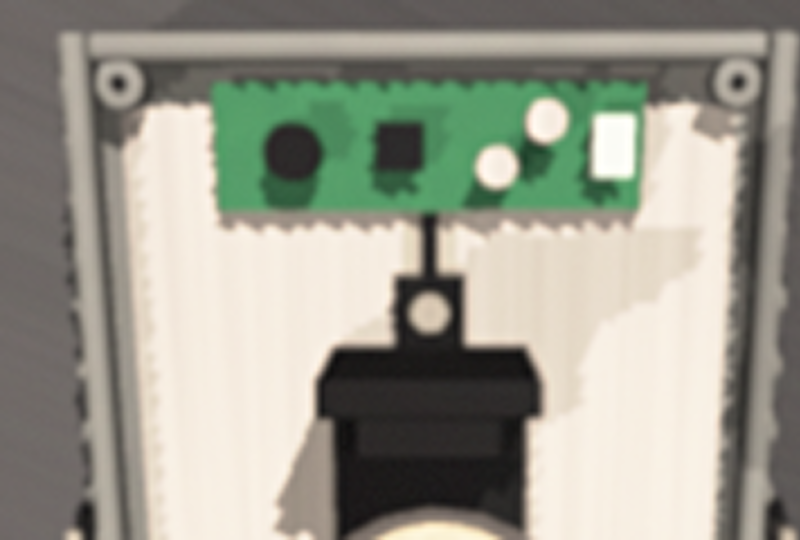

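>>> {"api": "servo_tool", "payload": {
  "translation": [
    [-1,5,-1],
    [0,12,-2],
    [0,14,0],
    [0,10,0],
    [0,5,0],
    [0,3,0],
    [0,2,0],
    [0,1,0],
    [0,0,0]
  ],
  "twist": [0,0,0,0,0,0,0,0,0]
}}

```text
time: 23.05
ee_pos: [0.5891, 0.2329, 0.1017]
tcp_rot: [[0.41, 0.0, 0.912], [-0.912, 0.0, 0.41], [0.0, -1.0, 0.0]]
force: [0.4, 0.3, -2.0]
width: 0.0311
```

```bash
cat >> h.py <<'E'
def lam():
    s=state();y=np.radians(24.2);d=s["ee_pos"]-np.array([.5767,.2265,0]);F=s["force"]
    print("t %.2f lampx %.2f y %.2f z %.2f  Fx %.2f Fy %.2f Fz %.2f w %.4f"%(s["time"],*(1000*np.array([d[0]*np.cos(y)+d[1]*np.sin(y),-d[0]*np.sin(y)+d[1]*np.cos(y),d[2]])),F[0]*np.cos(y)+F[1]*np.sin(y),-F[0]*np.sin(y)+F[1]*np.cos(y),F[2],s["width"]))
E
python3 - <<'E'
from h import *
lam()
p=read_camera("side");im=p["color"][:,:,::-1];cv2.imwrite("pics/side9z.png",cv2.resize(im[195:345,90:290],None,fx=4,fy=4,interpolation=cv2.INTER_CUBIC))
E
```

```text
t 23.05 lampx 13.87 y 0.73 z 101.70  Fx 0.48 Fy 0.12 Fz -1.97 w 0.0311
```

View pics/side9z.png

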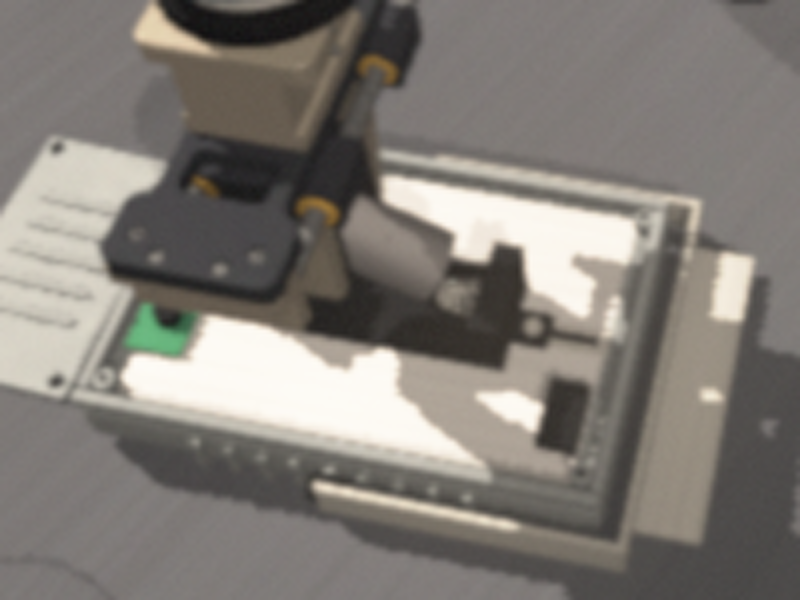

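>>> {"api": "servo_tool", "payload": {
  "translation": [
    [0,1.5,0],
    [0,1.5,-1],
    [0,0,-1],
    [0,0,0]
  ],
  "twist": [0,0,0,0]
}}

```text
time: 23.5
ee_pos: [0.5868, 0.2319, 0.0984]
tcp_rot: [[0.41, -0.0, 0.912], [-0.912, -0.0, 0.41], [-0.0, -1.0, -0.0]]
force: [0.4, -0.1, -0.8]
width: 0.0315
```

```bash
python3 -c "
from h import *;lam()"
```

```text
t 23.50 lampx 11.40 y 0.77 z 98.41  Fx 0.29 Fy -0.21 Fz -0.75 w 0.0315
```

>>> {"api": "servo_tool", "payload": {
  "translation": [
    [0,0,-1],
    [0,0,-1],
    [0,0,0]
  ],
  "twist": [0,0,0]
}}

```text
time: 23.8
ee_pos: [0.5852, 0.2311, 0.0986]
tcp_rot: [[0.41, 0.0, 0.912], [-0.912, 0.0, 0.41], [-0.0, -1.0, 0.0]]
force: [0.1, 0.4, -2.2]
width: 0.0314
```

```bash
python3 -c "
from h import *;lam()"
```

```text
t 23.80 lampx 9.64 y 0.72 z 98.56  Fx 0.29 Fy 0.29 Fz -2.17 w 0.0314
```

>>> {"api": "servo_tool", "payload": {
  "translation": [
    [0,0,-1],
    [0,0,-1],
    [0,0,0]
  ],
  "twist": [0,0,0]
}}

```text
time: 24.1
ee_pos: [0.5837, 0.2304, 0.0986]
tcp_rot: [[0.41, 0.001, 0.912], [-0.912, 0.0, 0.41], [0.0, -1.0, 0.001]]
force: [1.6, 0.8, -1.5]
width: 0.0315
```

```bash
python3 -c "
from h import *;lam()"
```

```text
t 24.10 lampx 7.94 y 0.70 z 98.64  Fx 1.79 Fy 0.12 Fz -1.49 w 0.0315
```

>>> {"api": "servo_tool", "payload": {
  "translation": [
    [0,0,-1],
    [0,0,-1],
    [0,1,-1],
    [0,1,-0.5],
    [0,1,0],
    [0,0,0]
  ],
  "twist": [0,0,0,0,0,0]
}}

```text
time: 24.7
ee_pos: [0.5811, 0.2293, 0.0961]
tcp_rot: [[0.41, 0.002, 0.912], [-0.912, 0.001, 0.41], [0.0, -1.0, 0.002]]
force: [5.2, 2.8, 4.9]
width: 0.0311
```

```bash
python3 -c "
from h import *;lam()"
```

```text
t 24.70 lampx 5.18 y 0.71 z 96.12  Fx 5.93 Fy 0.39 Fz 4.87 w 0.0311
```

>>> {"api": "servo_tool", "payload": {
  "translation": [
    [0,1,-0.5],
    [0,1,-0.5],
    [0,1,0],
    [0,0,0]
  ],
  "twist": [0,0,0,0]
}}

```text
time: 25.1
ee_pos: [0.5807, 0.229, 0.0934]
tcp_rot: [[0.41, 0.003, 0.912], [-0.912, 0.001, 0.41], [0.0, -1.0, 0.003]]
force: [6.0, 2.5, 6.8]
width: 0.0311
```

```bash
python3 -c "
from h import *;lam()
p=read_camera('side');im=p['color'][:,:,::-1];cv2.imwrite('pics/side10z.png',cv2.resize(im[195:345,90:290],None,fx=4,fy=4,interpolation=cv2.INTER_CUBIC))
p=read_camera('wrist');im=p['color'][:,:,::-1];cv2.imwrite('pics/w10z.png',cv2.resize(im[110:290,160:350],None,fx=3.3,fy=3.3,interpolation=cv2.INTER_CUBIC))"
```

```text
t 25.10 lampx 4.73 y 0.65 z 93.40  Fx 6.46 Fy -0.16 Fz 6.83 w 0.0311
```

View pics/side10z.png

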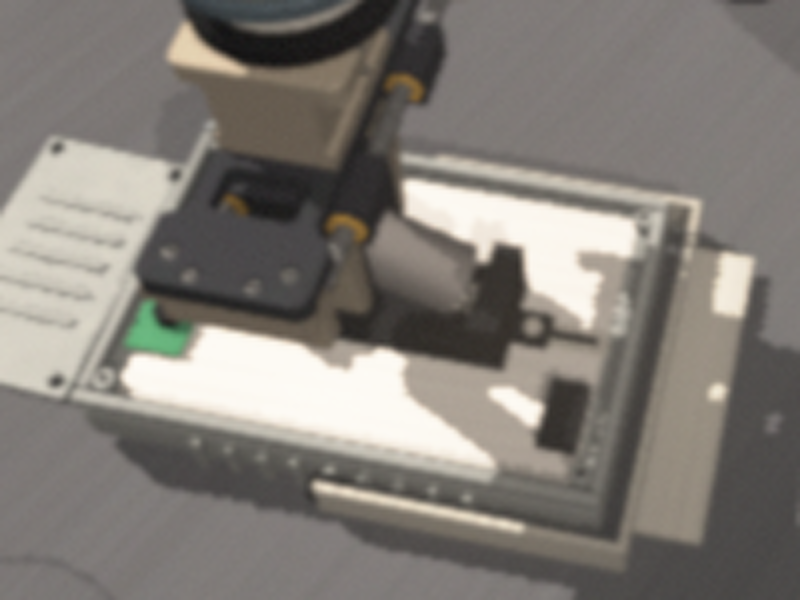

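View pics/w10z.png

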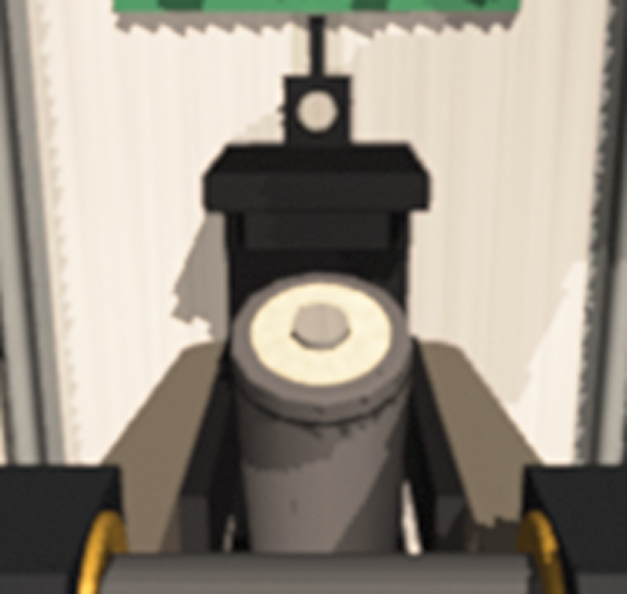

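```bash
python3 -c "
from h import *;lam()
p=read_camera('wrist')
y=np.radians(24.2)
for r in (185.2,185.8,186.4):
  P=onplane(p,(256.5,r),.073);d=P-np.array([.5767,.2265,0]);print(1000*(d[0]*np.cos(y)+d[1]*np.sin(y)), 1000*(-d[0]*np.sin(y)+d[1]*np.cos(y)))
for c in (11,12,13,14):
  for th in (25,27,29): print(c,th,px(p,[C(th,37.5,0,c),C(th,35,13,c),C(th,35,-13,c),C(th,35,-16,c)]).round(1)[:,1], 'gold obs 195.5..226.7, outer far edge 192.4, nub ~208')
"
```

```text
t 25.20 lampx 4.75 y 0.70 z 93.45  Fx 6.21 Fy 0.48 Fz 6.71 w 0.0314
33.740411032139924 0.7771766719045416
33.344441171164476 0.7773992827520368
32.94800381721411 0.7776221564200821
11 25 [201.9 221.6 190.4 187.3] gold obs 195.5..226.7, outer far edge 192.4, nub ~208
11 27 [203.  223.4 190.8 187.5] gold obs 195.5..226.7, outer far edge 192.4, nub ~208
11 29 [204.2 225.1 191.2 187.8] gold obs 195.5..226.7, outer far edge 192.4, nub ~208
12 25 [203.2 222.9 191.7 188.5] gold obs 195.5..226.7, outer far edge 192.4, nub ~208
12 27 [204.2 224.6 192.  188.7] gold obs 195.5..226.7, outer far edge 192.4, nub ~208
12 29 [205.4 226.3 192.4 188.9] gold obs 195.5..226.7, outer far edge 192.4, nub ~208
13 25 [204.4 224.1 192.9 189.7] gold obs 195.5..226.7, outer far edge 192.4, nub ~208
13 27 [205.5 225.8 193.2 189.9] gold obs 195.5..226.7, outer far edge 192.4, nub ~208
13 29 [206.6 227.4 193.5 190.1] gold obs 195.5..226.7, outer far edge 192.4, nub ~208
14 25 [205.7 225.4 194.1 190.9] gold obs 195.5..226.7, outer far edge 192.4, nub ~208
14 27 [206.7 226.9 194.3 191.1] gold obs 195.5..226.7, outer far edge 192.4, nub ~208
14 29 [207.7 228.5 194.6 191.2] gold obs 195.5..226.7, outer far edge 192.4, nub ~208
```

>>> {"api": "servo_tool", "payload": {
  "translation": [
    [0,1.3,0],
    [0,1.3,0],
    [0,1.3,0],
    [0,0,0]
  ],
  "twist": [0,0,0,0]
}}

```text
time: 25.65
ee_pos: [0.5813, 0.2292, 0.0899]
tcp_rot: [[0.41, 0.004, 0.912], [-0.912, 0.002, 0.41], [0.0, -1.0, 0.004]]
force: [6.5, 2.2, 9.1]
width: 0.0313
```

```bash
python3 -c "
from h import *;lam()"
```

```text
t 25.65 lampx 5.33 y 0.62 z 89.90  Fx 6.84 Fy -0.64 Fz 9.12 w 0.0313
```

```bash
cat >> h.py <<'E'
def look(n):
    p=read_camera('wrist');im=p['color'][:,:,::-1];cv2.imwrite('pics/w%sz.png'%n,cv2.resize(im[140:260,190:325],None,fx=5,fy=5,interpolation=cv2.INTER_CUBIC))
E
python3 -c "
from h import *;look('11')"
```

```text
(no output)
```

View pics/w11z.png

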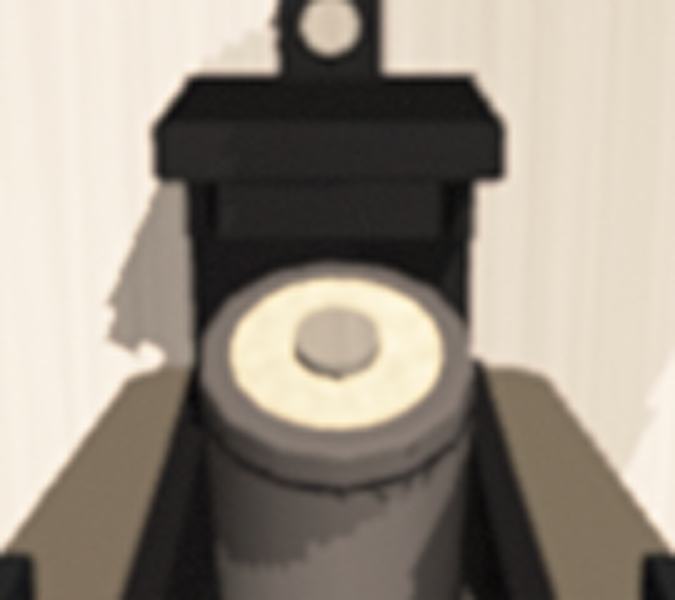

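>>> {"api": "servo_tool", "payload": {
  "translation": [
    [0,1.3,-0.5],
    [0,1.3,-0.5],
    [0,1.3,-0.5],
    [0,0,0]
  ],
  "twist": [0,0,0,0]
}}

```text
time: 26.1
ee_pos: [0.5807, 0.2289, 0.0864]
tcp_rot: [[0.41, 0.006, 0.912], [-0.912, 0.002, 0.41], [0.0, -1.0, 0.006]]
force: [8.5, 2.1, 8.5]
width: 0.0313
```

```bash
python3 -c "
from h import *;lam();look('12')
p=read_camera('side');im=p['color'][:,:,::-1];cv2.imwrite('pics/side12z.png',cv2.resize(im[225:315,150:250],None,fx=6,fy=6,interpolation=cv2.INTER_CUBIC))"
```

```text
t 26.10 lampx 4.64 y 0.52 z 86.40  Fx 8.63 Fy -1.61 Fz 8.54 w 0.0313
```

View pics/w12z.png

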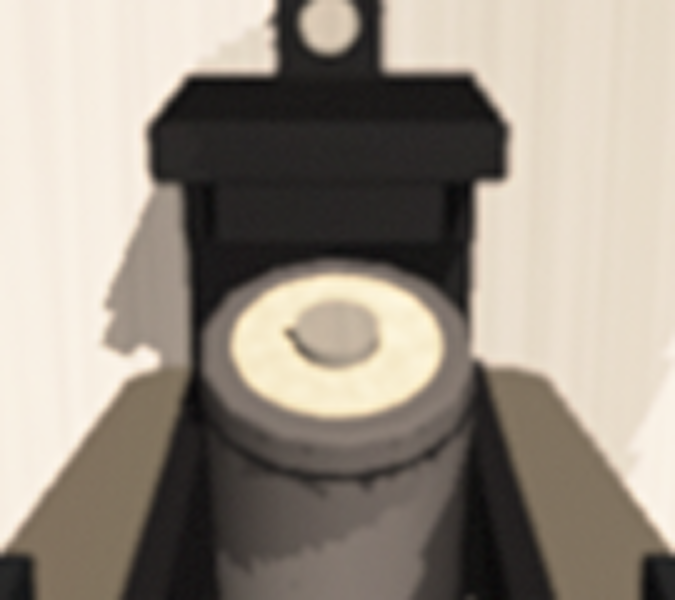

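View pics/side12z.png

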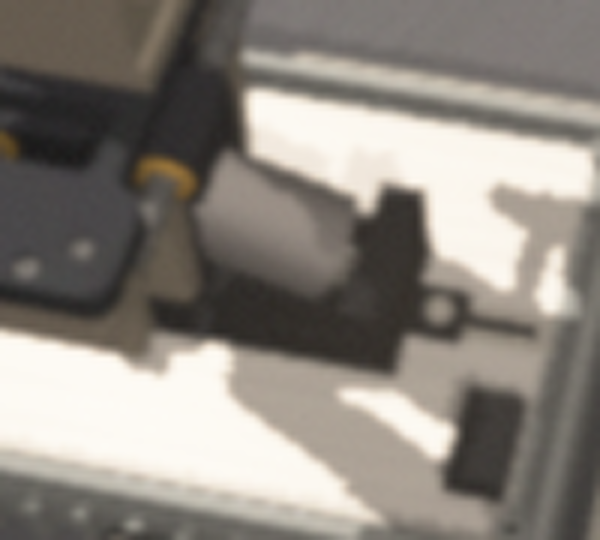

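>>> {"api": "servo_tool", "payload": {
  "translation": [
    [0,1,-0.4],
    [0,1,-0.2],
    [0,0,0]
  ],
  "twist": [0,0,0]
}}

```text
time: 26.5
ee_pos: [0.5805, 0.2287, 0.0845]
tcp_rot: [[0.41, 0.006, 0.912], [-0.912, 0.002, 0.41], [0.0, -1.0, 0.007]]
force: [8.9, 3.8, 9.4]
width: 0.0312
```

```bash
python3 -c "
from h import *;lam();look('13')"
```

```text
t 26.50 lampx 4.38 y 0.50 z 84.49  Fx 9.69 Fy -0.17 Fz 9.38 w 0.0312
```

View pics/w13z.png

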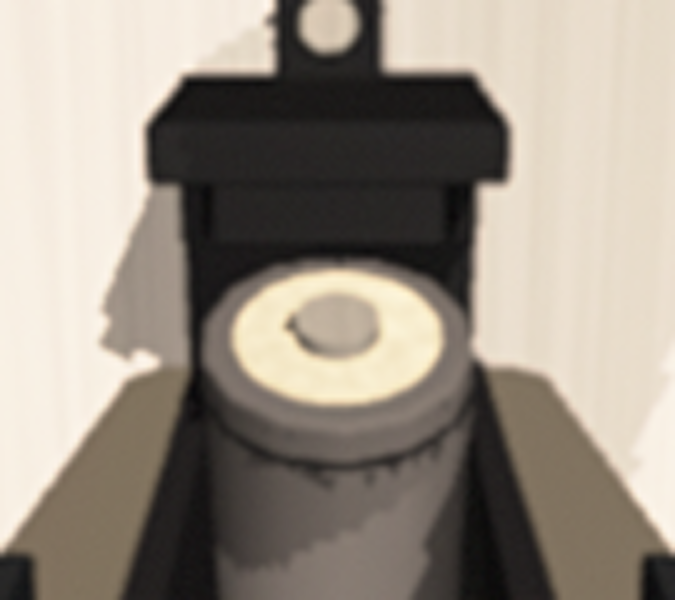

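>>> {"api": "servo_tool", "payload": {
  "translation": [
    [0,1,0],
    [0,1,0],
    [0,0,0]
  ],
  "twist": [0,0,0]
}}

```text
time: 26.85
ee_pos: [0.5806, 0.2288, 0.0825]
tcp_rot: [[0.41, 0.007, 0.912], [-0.912, 0.002, 0.41], [0.0, -1.0, 0.007]]
force: [9.3, 3.5, 8.2]
width: 0.0314
```

```bash
python3 -c "
from h import *;lam()"
```

```text
t 26.85 lampx 4.47 y 0.48 z 82.47  Fx 9.95 Fy -0.59 Fz 8.18 w 0.0314
```

>>> {"api": "servo_tool", "payload": {
  "translation": [
    [0,1,0],
    [0,1,0],
    [0,0,0]
  ],
  "twist": [0,0,0]
}}

```text
time: 27.15
ee_pos: [0.5806, 0.2288, 0.0804]
tcp_rot: [[0.41, 0.007, 0.912], [-0.912, 0.002, 0.41], [0.0, -1.0, 0.007]]
force: [9.4, 2.6, 8.2]
width: 0.0315
```

```bash
python3 -c "
from h import *;lam();look('14')"
```

```text
t 27.15 lampx 4.50 y 0.46 z 80.41  Fx 9.59 Fy -1.49 Fz 8.17 w 0.0315
```

View pics/w14z.png

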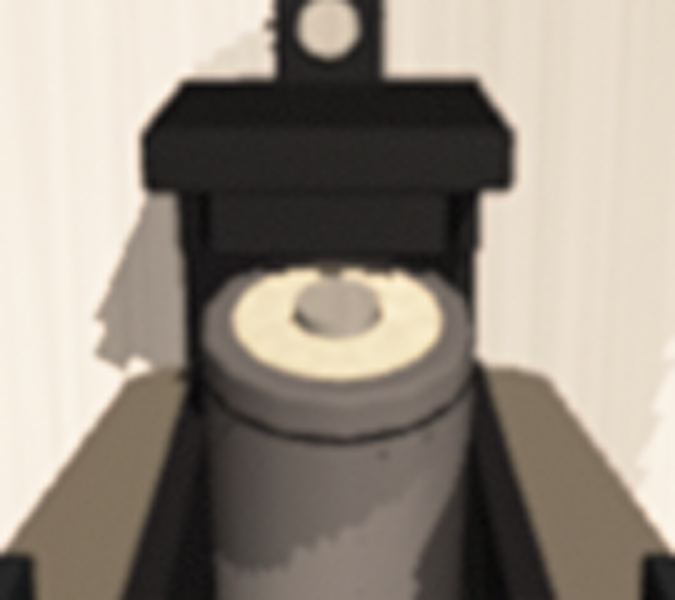

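>>> {"api": "servo_tool", "payload": {
  "translation": [
    [0,0.3,-0.5],
    [0,1,-0.2],
    [0,0.7,0],
    [0,0,0]
  ],
  "twist": [0,0,0,0]
}}

```text
time: 27.6
ee_pos: [0.5802, 0.2286, 0.0785]
tcp_rot: [[0.41, 0.007, 0.912], [-0.912, 0.003, 0.41], [0.0, -1.0, 0.008]]
force: [10.5, 3.7, 7.0]
width: 0.0316
```

```bash
python3 -c "
from h import *;lam();look('15')"
```

```text
t 27.60 lampx 4.04 y 0.46 z 78.52  Fx 11.15 Fy -0.92 Fz 6.99 w 0.0316
```

View pics/w15z.png

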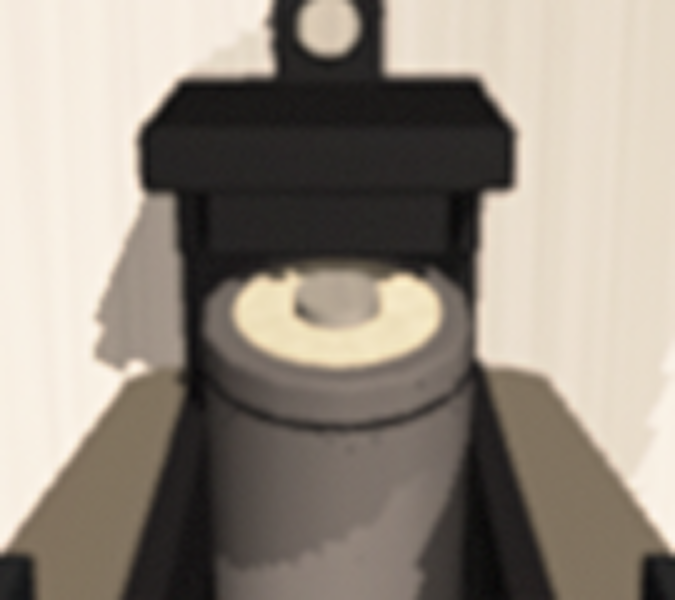

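>>> {"api": "servo_tool", "payload": {
  "translation": [
    [0,0,0.6],
    [0,1,0.4],
    [0,1,0.2],
    [0,0,0]
  ],
  "twist": [0,0,0,0]
}}

```text
time: 28.05
ee_pos: [0.581, 0.2289, 0.0763]
tcp_rot: [[0.41, 0.006, 0.912], [-0.912, 0.002, 0.41], [0.0, -1.0, 0.007]]
force: [9.9, 4.3, 7.1]
width: 0.0311
```

```bash
python3 -c "
from h import *;lam()"
```

```text
t 28.05 lampx 4.88 y 0.47 z 76.28  Fx 10.78 Fy -0.10 Fz 7.14 w 0.0311
```

>>> {"api": "servo_tool", "payload": {
  "translation": [
    [0,1,0.2],
    [0,1,0.2],
    [0,0,0]
  ],
  "twist": [0,0,0]
}}

```text
time: 28.35
ee_pos: [0.5812, 0.229, 0.0742]
tcp_rot: [[0.41, 0.006, 0.912], [-0.912, 0.002, 0.41], [0.0, -1.0, 0.006]]
force: [9.4, 3.1, 7.0]
width: 0.0311
```

```bash
python3 -c "
from h import *;lam();look('16')
p=read_camera('side');im=p['color'][:,:,::-1];cv2.imwrite('pics/side16z.png',cv2.resize(im[225:315,150:250],None,fx=6,fy=6,interpolation=cv2.INTER_CUBIC))"
```

```text
t 28.35 lampx 5.13 y 0.47 z 74.16  Fx 9.86 Fy -1.09 Fz 6.98 w 0.0311
```

View pics/w16z.png

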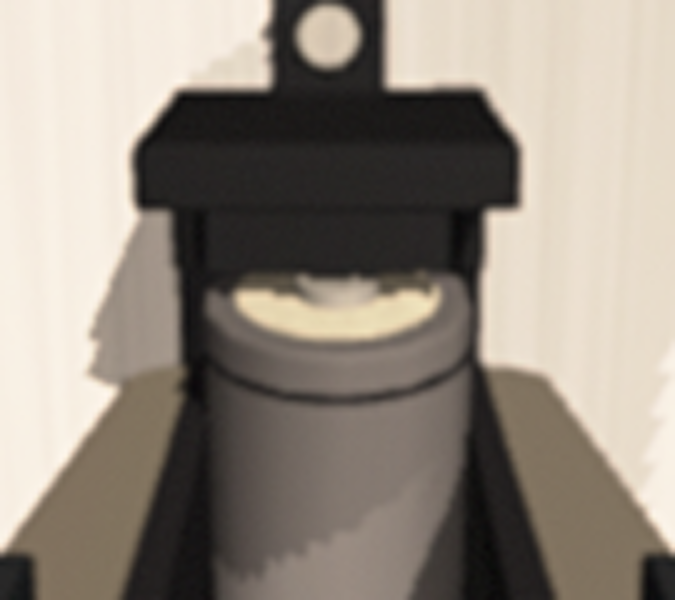

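View pics/side16z.png

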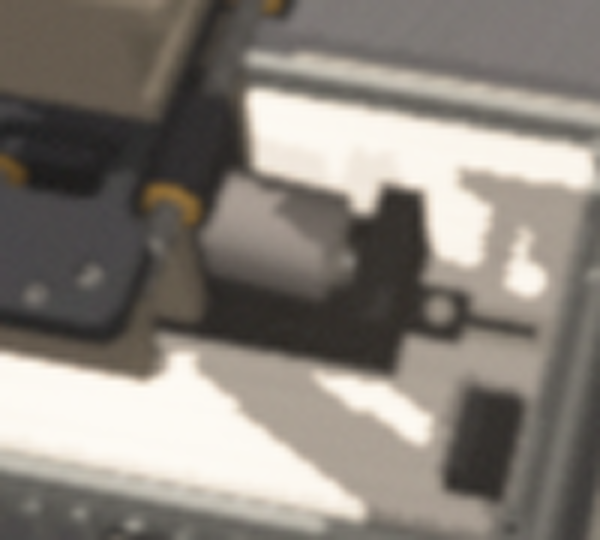

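```bash
python3 - <<'E'
from h import *
p=read_camera('side')
y=np.radians(24.2)
im=cv2.resize(p['color'][:,:,::-1][225:315,150:250],None,fx=6,fy=6,interpolation=cv2.INTER_CUBIC)
for k,(drop,th,col) in enumerate([(12.6,3,(0,0,255)),(4.6,3,(0,255,0))]):
    for xc in (-35,35):
        P=[C(th,xc,16*np.cos(a),14,drop,16*np.sin(a)) for a in np.linspace(0,2*np.pi,40)]
        q=((px(p,P)-[150,225]+.5)*6).astype(np.int32); cv2.polylines(im,[q],True,col,1)
cv2.imwrite('pics/side17.png',im)
p=read_camera('wrist')
for drop in (12.6,8.6,4.6):
  for th in (0,3,6): print(drop,th,px(p,[C(th,35,13,14,drop),C(th,35,13,12,drop)])[:,1].round(1), np.ptp(px(p,[C(th,35,0,14,drop,13),C(th,35,0,14,drop,-13)])[:,0]).round(1),np.ptp(px(p,[C(th,35,0,14,drop,16),C(th,35,0,14,drop,-16)])[:,0]).round(1))
E
```

```text
12.6 0 [207.9 204.5] 42.1 51.8
12.6 3 [209.7 206.4] 42.3 52.1
12.6 6 [211.6 208.4] 42.6 52.4
8.6 0 [210.3 206.9] 43.1 53.0
8.6 3 [212.1 208.8] 43.4 53.4
8.6 6 [214.1 210.8] 43.6 53.7
4.6 0 [212.8 209.3] 44.1 54.3
4.6 3 [214.7 211.3] 44.4 54.7
4.6 6 [216.8 213.4] 44.7 55.1
```

View pics/side17.png

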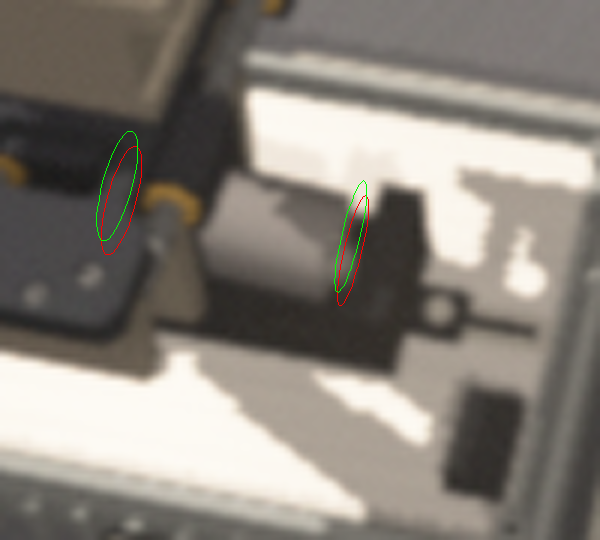

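>>> {"api": "servo_tool", "payload": {
  "translation": [
    [0.9,0.3,0],
    [-1.8,0.5,0],
    [1.8,0.5,0],
    [-1.8,0.5,0],
    [1.8,0.5,0],
    [-0.9,0.4,0]
  ],
  "twist": [0,0,0,0,0,0]
}}

```text
time: 29.15
ee_pos: [0.5811, 0.2286, 0.071]
tcp_rot: [[0.41, 0.006, 0.912], [-0.912, 0.001, 0.41], [0.001, -1.0, 0.006]]
force: [12.7, -1.2, 1.1]
width: 0.0314
```

```bash
cat >> h.py <<'E'
def sidelook(n,c,drop,th):
    p=read_camera('side')
    im=cv2.resize(p['color'][:,:,::-1][225:315,150:250],None,fx=6,fy=6,interpolation=cv2.INTER_CUBIC)
    for xc in (35,-35):
        P=[C(th,xc,16*np.cos(a),c,drop,16*np.sin(a)) for a in np.linspace(0,2*np.pi,40)]
        q=((px(p,P)-[150,225]+.5)*6).astype(np.int32); cv2.polylines(im,[q],True,(0,0,255),1)
    cv2.imwrite('pics/side%s.png'%n,im)
E
python3 -c "
from h import *;lam();look('18');sidelook('18',12,12.6,3)"
```

```text
t 29.15 lampx 4.91 y 0.06 z 70.98  Fx 11.07 Fy -6.30 Fz 1.08 w 0.0314
```

View pics/w18z.png

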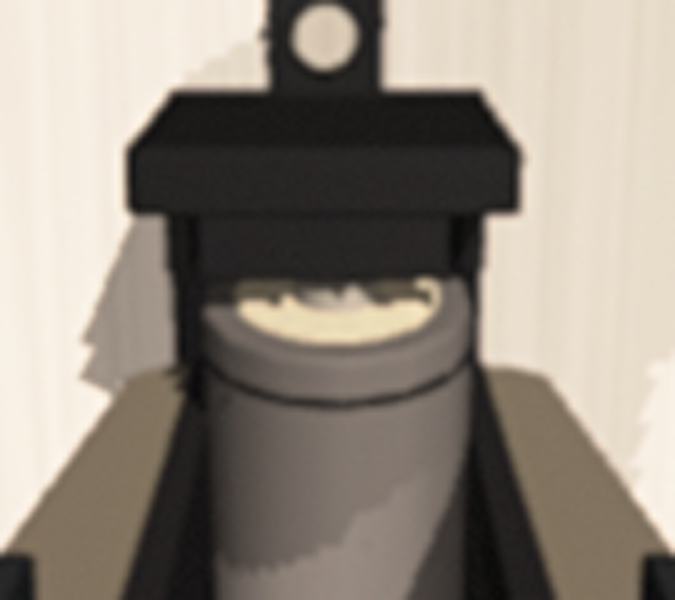

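View pics/side18.png

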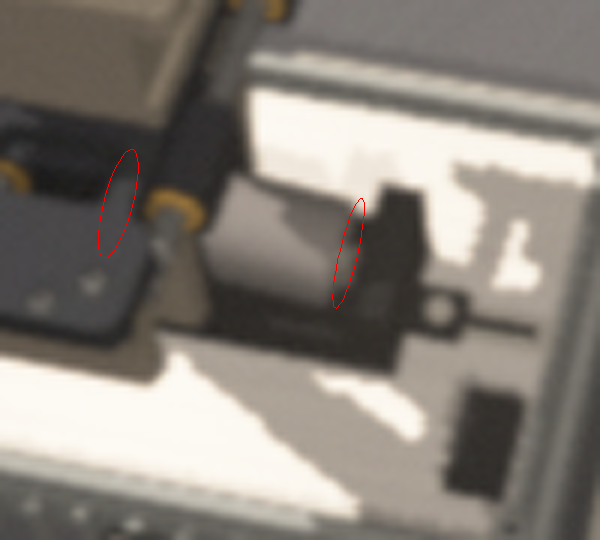

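>>> {"api": "servo_tool", "payload": {
  "translation": [
    [-0.5,0.2,0.5],
    [1.4,0.5,0.3],
    [-1.8,0.5,0],
    [1.8,0.5,0],
    [-1.8,0.5,0],
    [0.9,0.4,0]
  ],
  "twist": [0,0,0,0,0,0]
}}

```text
time: 29.85
ee_pos: [0.5814, 0.2296, 0.0683]
tcp_rot: [[0.41, 0.005, 0.912], [-0.912, 0.002, 0.41], [-0.0, -1.0, 0.006]]
force: [8.7, 7.8, 2.5]
width: 0.0315
```

```bash
python3 -c "
from h import *;lam();look('19');sidelook('19',12,12.6,3)"
```

```text
t 29.85 lampx 5.57 y 0.91 z 68.32  Fx 11.15 Fy 3.49 Fz 2.54 w 0.0315
```

View pics/w19z.png

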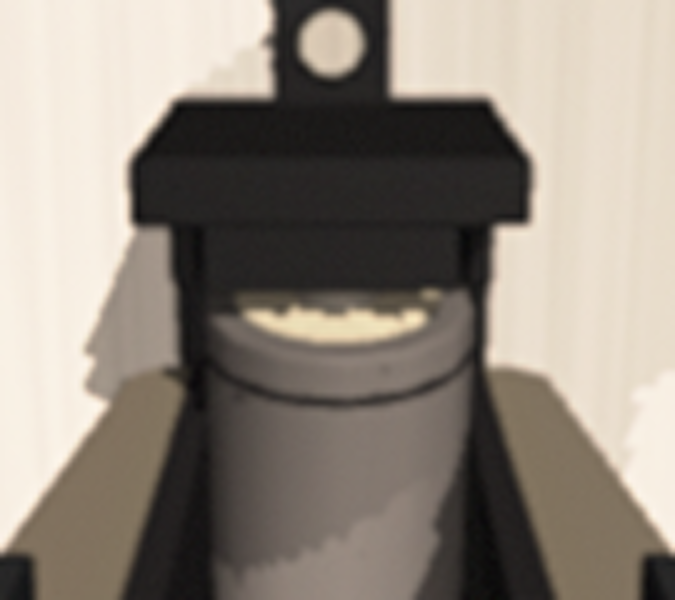

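View pics/side19.png

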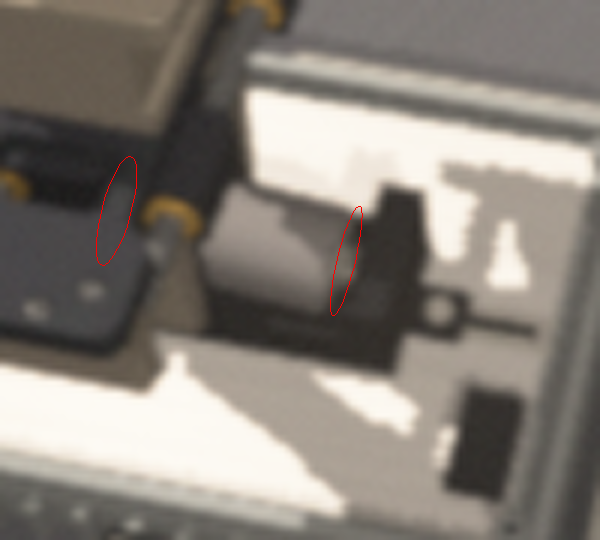

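>>> {"api": "servo_tool", "payload": {
  "translation": [
    [0,0,0.6],
    [0,0,0.6],
    [0,0,0]
  ],
  "twist": [0,0,0]
}}

```text
time: 30.25
ee_pos: [0.5822, 0.2301, 0.0683]
tcp_rot: [[0.409, 0.004, 0.912], [-0.912, 0.002, 0.409], [-0.0, -1.0, 0.005]]
force: [8.1, 5.6, 2.6]
width: 0.0308
```

```bash
python3 -c "
from h import *;lam()"
```

```text
t 30.25 lampx 6.49 y 0.99 z 68.26  Fx 9.69 Fy 1.82 Fz 2.59 w 0.0308
```

>>> {"api": "servo_tool", "payload": {
  "translation": [
    [0.9,0.3,0],
    [-1.4,0.5,0],
    [1.4,0.5,0],
    [-1.4,0.5,0],
    [0.7,0.4,0],
    [0,0,0]
  ],
  "twist": [0,0,0,0,0,0]
}}

```text
time: 30.85
ee_pos: [0.5826, 0.2295, 0.0663]
tcp_rot: [[0.41, 0.005, 0.912], [-0.912, 0.002, 0.41], [0.0, -1.0, 0.005]]
force: [9.2, 3.4, 4.9]
width: 0.0311
```

```bash
python3 -c "
from h import *;lam();look('20')"
```

```text
t 30.85 lampx 6.66 y 0.31 z 66.32  Fx 9.74 Fy -0.67 Fz 4.91 w 0.0311
```

View pics/w20z.png

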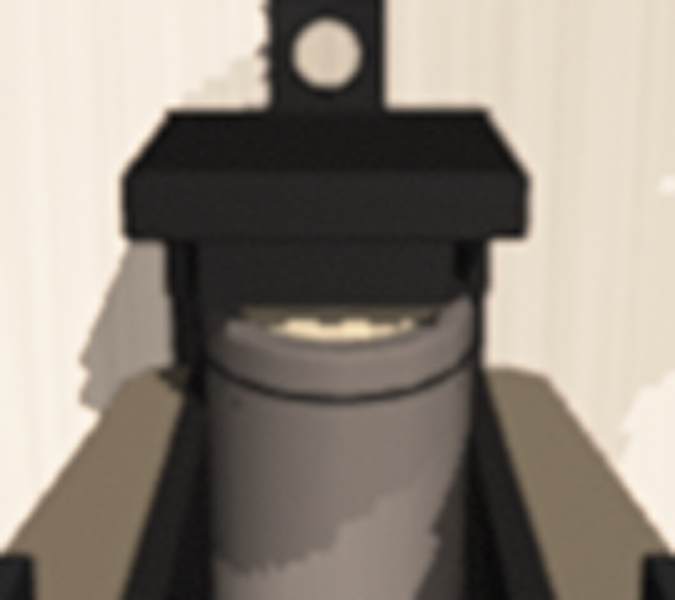

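>>> {"api": "servo_tool", "payload": {
  "translation": [
    [0.7,0.5,0],
    [-1.4,0.5,0],
    [1.4,0.5,0],
    [-0.7,0.3,0],
    [0,0,0]
  ],
  "twist": [0,0,0,0,0]
}}

```text
time: 31.4
ee_pos: [0.5827, 0.2299, 0.0647]
tcp_rot: [[0.41, 0.005, 0.912], [-0.912, 0.002, 0.41], [-0.0, -1.0, 0.006]]
force: [8.3, 5.8, 4.7]
width: 0.0315
```

```bash
python3 -c "
from h import *;lam();look('21');sidelook('21',12,12.6,0)"
```

```text
t 31.40 lampx 6.87 y 0.62 z 64.66  Fx 9.95 Fy 1.83 Fz 4.74 w 0.0315
```

View pics/w21z.png

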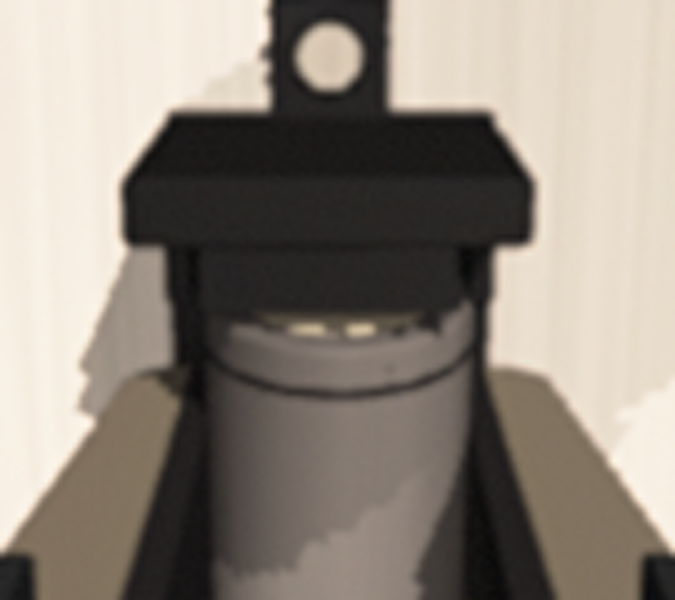

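View pics/side21.png

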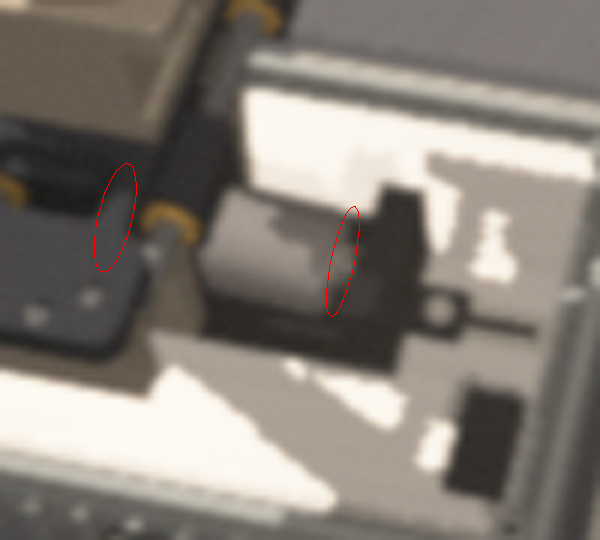

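>>> {"api": "servo_tool", "payload": {
  "translation": [
    [0.7,0.4,0],
    [-1.4,0.4,0],
    [0.7,0.3,0],
    [0,0,0]
  ],
  "twist": [0,0,0,0]
}}

```text
time: 31.9
ee_pos: [0.5829, 0.23, 0.0636]
tcp_rot: [[0.409, 0.006, 0.912], [-0.912, 0.003, 0.409], [-0.0, -1.0, 0.006]]
force: [7.6, 4.8, 4.4]
width: 0.0314
```

```bash
python3 -c "
from h import *;lam();look('22')"
```

```text
t 31.90 lampx 7.03 y 0.62 z 63.61  Fx 8.93 Fy 1.22 Fz 4.44 w 0.0314
```

View pics/w22z.png

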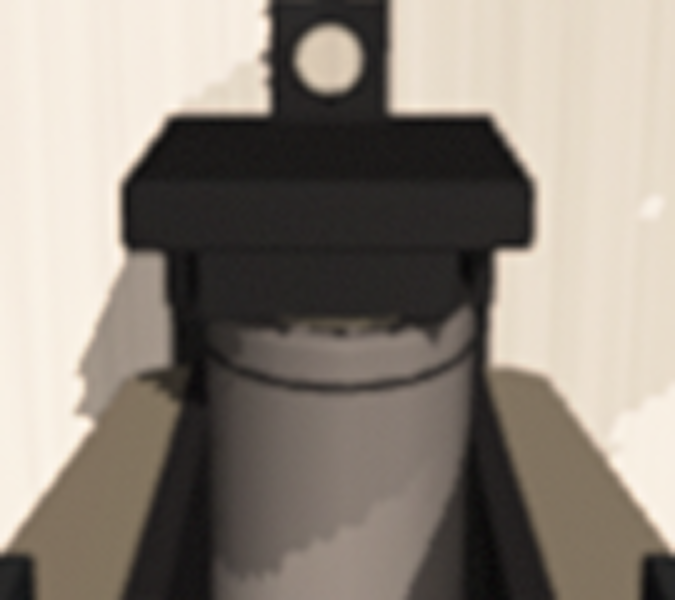

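>>> {"api": "servo_tool", "payload": {
  "translation": [
    [0,0,-0.5],
    [0.7,0.4,-0.4],
    [-1.4,0.4,0],
    [0.7,0.3,0],
    [0,0,0]
  ],
  "twist": [0,0,0,0,0]
}}

```text
time: 32.45
ee_pos: [0.5828, 0.2299, 0.0629]
tcp_rot: [[0.41, 0.007, 0.912], [-0.912, 0.003, 0.41], [-0.0, -1.0, 0.008]]
force: [10.3, 5.7, 6.6]
width: 0.0309
```

```bash
python3 -c "
from h import *;lam();look('23');sidelook('23',13,12.6,0)"
```

```text
t 32.45 lampx 6.93 y 0.61 z 62.89  Fx 11.78 Fy 1.00 Fz 6.65 w 0.0309
```

View pics/w23z.png

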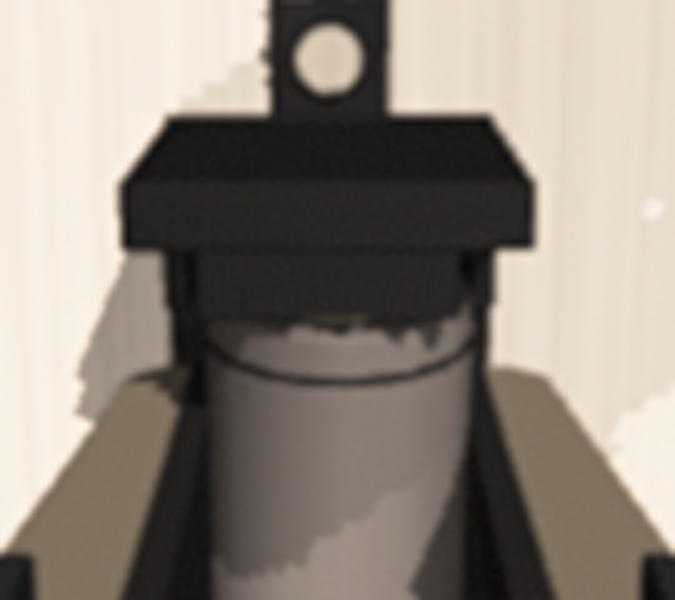

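View pics/side23.png

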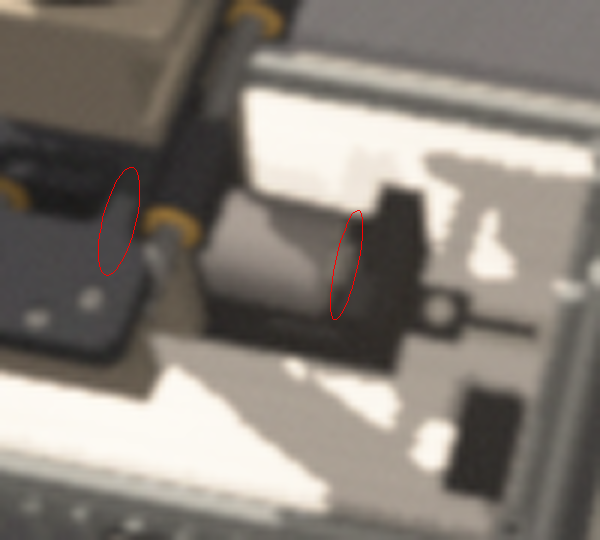

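>>> {"api": "servo_tool", "payload": {
  "translation": [
    [0,0.5,0.2],
    [0,0.5,0.2],
    [0,0,0]
  ],
  "twist": [0,0,0]
}}

```text
time: 32.85
ee_pos: [0.5829, 0.23, 0.0618]
tcp_rot: [[0.41, 0.007, 0.912], [-0.912, 0.003, 0.41], [-0.0, -1.0, 0.007]]
force: [9.7, 5.8, 4.7]
width: 0.0314
```

```bash
python3 -c "
from h import *;lam();look('24');sidelook('24',13,12.6,0)"
```

```text
t 32.85 lampx 7.12 y 0.64 z 61.79  Fx 11.18 Fy 1.33 Fz 4.68 w 0.0314
```

View pics/w24z.png

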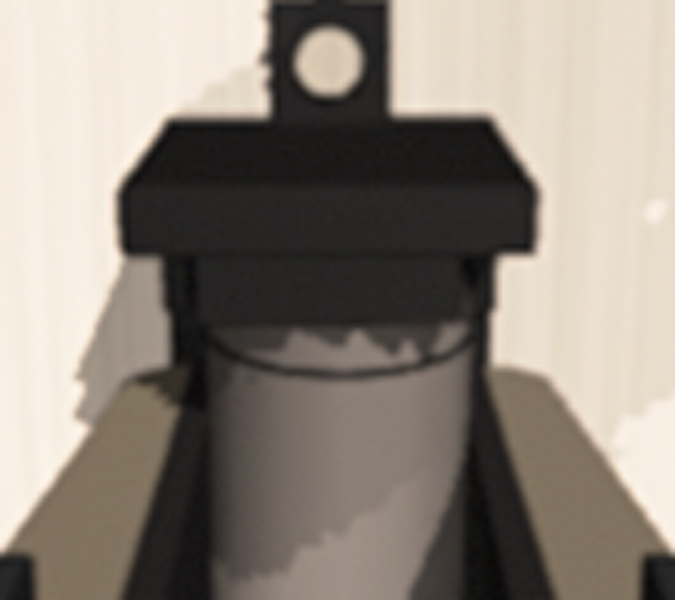

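```bash
python3 - <<'E'
from h import *
p=read_camera('side')
im=cv2.resize(p['color'][:,:,::-1][225:315,150:250],None,fx=8,fy=6.6,interpolation=cv2.INTER_CUBIC)
cv2.imwrite('pics/side25.png',im)
q=read_camera('scene')
cv2.imwrite('pics/scene25.png',cv2.resize(q['color'][:,:,::-1][120:210,260:380],None,fx=6.5,fy=6.5,interpolation=cv2.INTER_CUBIC))
for drop,th in ((9.8,0),(12.6,0),(9.8,3),(9.8,-3)):
    for c in (11,13):
        e=[C(th,-35,16*np.cos(a),c,drop,16*np.sin(a)) for a in np.linspace(0,2*np.pi,80)]
        u=(px(p,e)-[150,225]+.5)*[8,6.6]
        print(drop,th,c,"tail face: top",u[u[:,1].argmin()].round(),"bottom",u[u[:,1].argmax()].round(),"right",u[u[:,0].argmax()].round())
E
```

```text
9.8 0 11 tail face: top [467. 226.] bottom [437. 347.] right [474. 245.]
9.8 0 13 tail face: top [476. 228.] bottom [445. 349.] right [482. 246.]
12.6 0 11 tail face: top [468. 232.] bottom [438. 352.] right [475. 250.]
12.6 0 13 tail face: top [477. 233.] bottom [447. 354.] right [483. 251.]
9.8 3 11 tail face: top [470. 231.] bottom [436. 351.] right [474. 243.]
9.8 3 13 tail face: top [478. 233.] bottom [444. 353.] right [482. 244.]
9.8 -3 11 tail face: top [464. 221.] bottom [437. 343.] right [474. 247.]
9.8 -3 13 tail face: top [473. 222.] bottom [446. 344.] right [482. 249.]
```

View pics/side25.png

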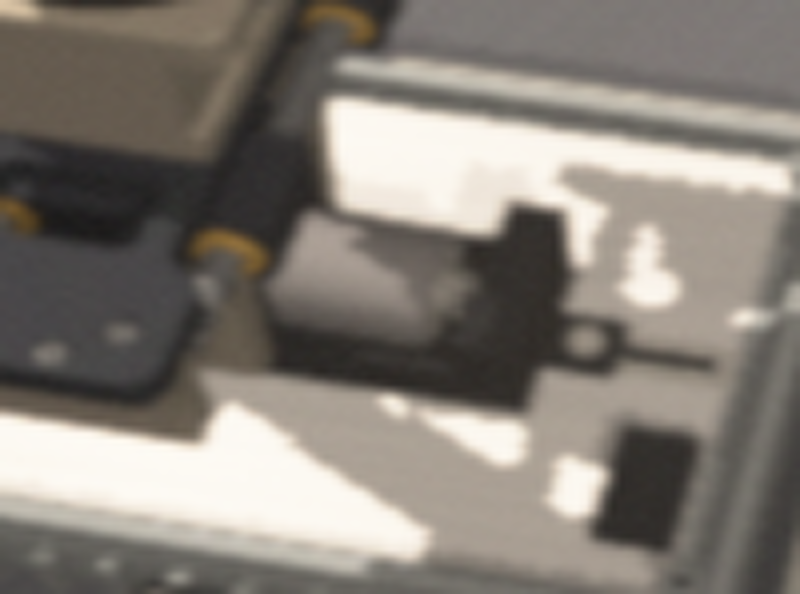

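View pics/scene25.png

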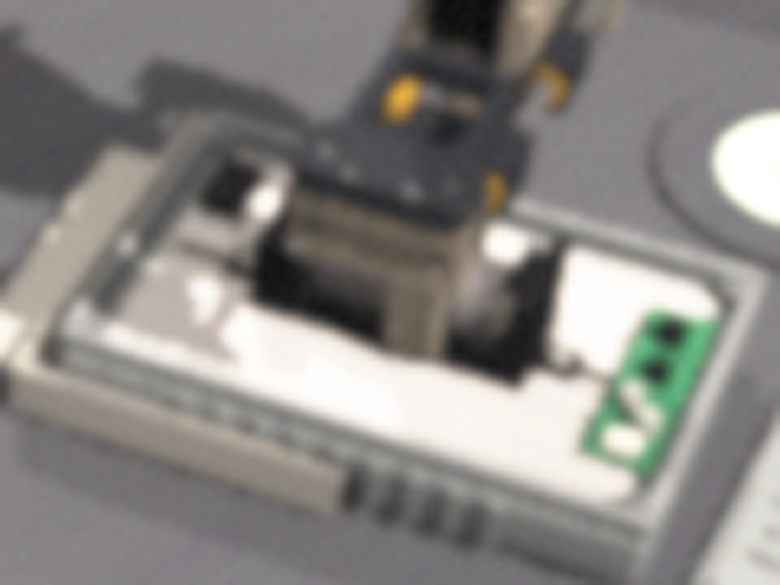

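>>> {"api": "servo_tool", "payload": {
  "translation": [
    [0,0.4,0.3],
    [0,0,0.5],
    [0,0,0.5],
    [0,0,0]
  ],
  "twist": [0,0,0,0]
}}

```text
time: 33.45
ee_pos: [0.5831, 0.2301, 0.0614]
tcp_rot: [[0.41, 0.005, 0.912], [-0.912, 0.002, 0.41], [-0.0, -1.0, 0.005]]
force: [6.2, 3.3, 10.7]
width: 0.0311
```

```bash
python3 -c "
from h import *;lam()"
```

```text
t 33.45 lampx 7.31 y 0.64 z 61.38  Fx 7.00 Fy 0.52 Fz 10.70 w 0.0311
```

>>> {"api": "servo_tool", "payload": {
  "translation": [
    [0,0,0.5],
    [0,0,0.5],
    [0,0,0]
  ],
  "twist": [0,0,0]
}}

```text
time: 33.75
ee_pos: [0.5832, 0.2301, 0.0613]
tcp_rot: [[0.41, 0.003, 0.912], [-0.912, 0.001, 0.41], [-0.0, -1.0, 0.003]]
force: [3.6, 2.4, 12.6]
width: 0.0313
```

```bash
python3 -c "
from h import *;lam();look('26')"
```

```text
t 33.75 lampx 7.38 y 0.67 z 61.34  Fx 4.26 Fy 0.72 Fz 12.62 w 0.0313
```

View pics/w26z.png

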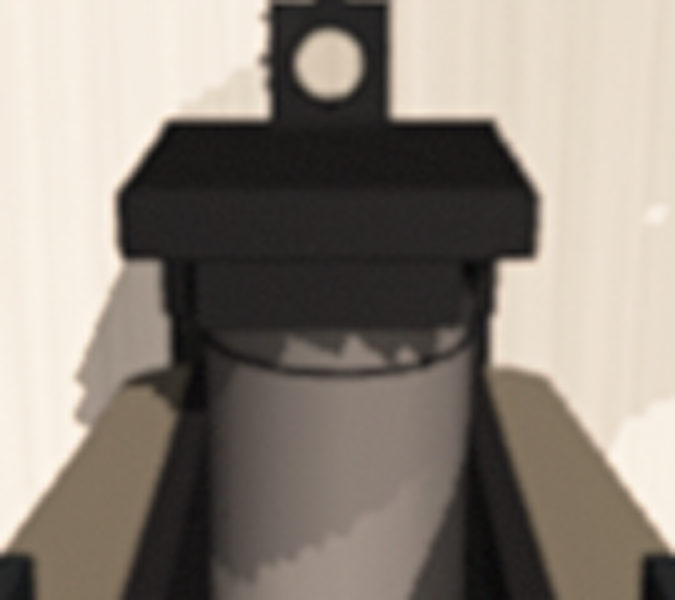

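>>> {"api": "servo_tool", "payload": {
  "translation": [
    [0,-0.6,-0.3],
    [0,-0.4,-0.3],
    [0,0,0]
  ],
  "twist": [0,0,0]
}}

```text
time: 34.1
ee_pos: [0.583, 0.23, 0.0617]
tcp_rot: [[0.41, 0.004, 0.912], [-0.912, 0.002, 0.41], [-0.0, -1.0, 0.004]]
force: [6.6, 4.8, 3.1]
width: 0.0311
```

```bash
python3 -c "
from h import *;lam()"
```

```text
t 34.10 lampx 7.20 y 0.63 z 61.69  Fx 8.00 Fy 1.70 Fz 3.08 w 0.0311
```

>>> {"api": "servo_tool", "payload": {
  "translation": [
    [0,-0.1,0.5],
    [0,0,0.5],
    [0,0,0]
  ],
  "twist": [0,0,0]
}}

```text
time: 34.4
ee_pos: [0.5832, 0.2301, 0.0614]
tcp_rot: [[0.41, 0.002, 0.912], [-0.912, 0.001, 0.41], [-0.0, -1.0, 0.002]]
force: [6.2, 4.5, 3.9]
width: 0.0312
```

```bash
python3 -c "
from h import *;lam()"
```

```text
t 34.40 lampx 7.41 y 0.66 z 61.42  Fx 7.50 Fy 1.59 Fz 3.89 w 0.0312
```

>>> {"api": "servo_tool", "payload": {
  "translation": [
    [0,0,0.5],
    [0,0,0.3],
    [0,0,0]
  ],
  "twist": [0,0,0]
}}

```text
time: 34.7
ee_pos: [0.5833, 0.2302, 0.0614]
tcp_rot: [[0.41, 0.001, 0.912], [-0.912, 0.001, 0.41], [-0.0, -1.0, 0.001]]
force: [2.9, 2.1, 6.4]
width: 0.031
```

```bash
python3 -c "
from h import *;lam()"
```

```text
t 34.70 lampx 7.49 y 0.65 z 61.40  Fx 3.51 Fy 0.69 Fz 6.35 w 0.0310
```

>>> {"api": "servo_tool", "payload": {
  "translation": [
    [0,-0.5,0],
    [0,-0.5,0],
    [0,0,0]
  ],
  "twist": [0,0,0]
}}

```text
time: 35.0
ee_pos: [0.5832, 0.2301, 0.0619]
tcp_rot: [[0.41, 0.001, 0.912], [-0.912, 0.001, 0.41], [-0.0, -1.0, 0.001]]
force: [4.8, 3.1, 1.9]
width: 0.0308
```

```bash
python3 -c "
from h import *;lam();print(state()['ft_torque'])"
```

```text
t 35.00 lampx 7.44 y 0.64 z 61.93  Fx 5.64 Fy 0.85 Fz 1.86 w 0.0308
[ 0.54165517 -0.75626462 -0.0565246 ]
```

>>> {"api": "servo_tool", "payload": {
  "translation": [
    [0.7,0,-0.5],
    [-1.4,-0.5,-0.5],
    [1.4,-0.8,-0.3],
    [-1.4,-0.8,0],
    [1.4,-0.8,0],
    [-1.4,-0.8,0],
    [1.4,-0.8,0],
    [-0.7,-0.5,0],
    [0,0,0]
  ],
  "twist": [0,0,0,0,0,0,0,0,0]
}}

```text
time: 35.9
ee_pos: [0.5828, 0.2297, 0.0666]
tcp_rot: [[0.41, 0.002, 0.912], [-0.912, 0.001, 0.41], [0.0, -1.0, 0.002]]
force: [7.8, 3.5, -4.3]
width: 0.0313
```

```bash
python3 -c "
from h import *;lam();look('27')"
```

```text
t 35.90 lampx 6.84 y 0.42 z 66.61  Fx 8.58 Fy -0.05 Fz -4.27 w 0.0313
```

View pics/w27z.png

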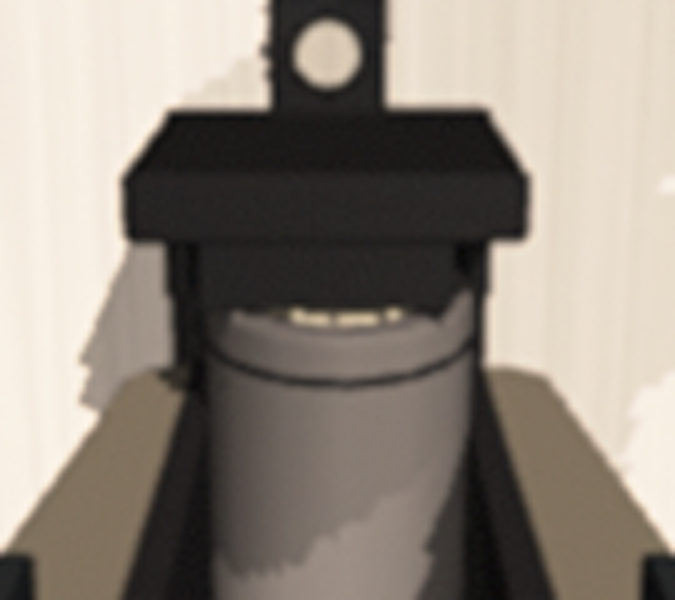

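>>> {"api": "servo_tool", "payload": {
  "translation": [
    [0,0,-0.8],
    [0,0,-0.7],
    [0,1,0],
    [0,1,0],
    [0,0,0]
  ],
  "twist": [0,0,0,0,0]
}}

```text
time: 36.45
ee_pos: [0.5821, 0.2293, 0.0652]
tcp_rot: [[0.41, 0.004, 0.912], [-0.912, 0.001, 0.41], [0.0, -1.0, 0.004]]
force: [9.0, 2.4, 0.5]
width: 0.0309
```

```bash
python3 -c "
from h import *;lam()"
```

```text
t 36.45 lampx 6.08 y 0.36 z 65.16  Fx 9.20 Fy -1.47 Fz 0.53 w 0.0309
```

>>> {"api": "servo_tool", "payload": {
  "translation": [
    [0,0,-0.6],
    [0,1,-0.6],
    [0,1,0],
    [0,0,0]
  ],
  "twist": [0,0,0,0]
}}

```text
time: 36.85
ee_pos: [0.5817, 0.2291, 0.0639]
tcp_rot: [[0.41, 0.005, 0.912], [-0.912, 0.002, 0.41], [0.0, -1.0, 0.005]]
force: [9.8, 3.3, 4.6]
width: 0.0312
```

```bash
python3 -c "
from h import *;lam();look('28')"
```

```text
t 36.85 lampx 5.60 y 0.36 z 63.87  Fx 10.25 Fy -0.98 Fz 4.60 w 0.0312
```

View pics/w28z.png

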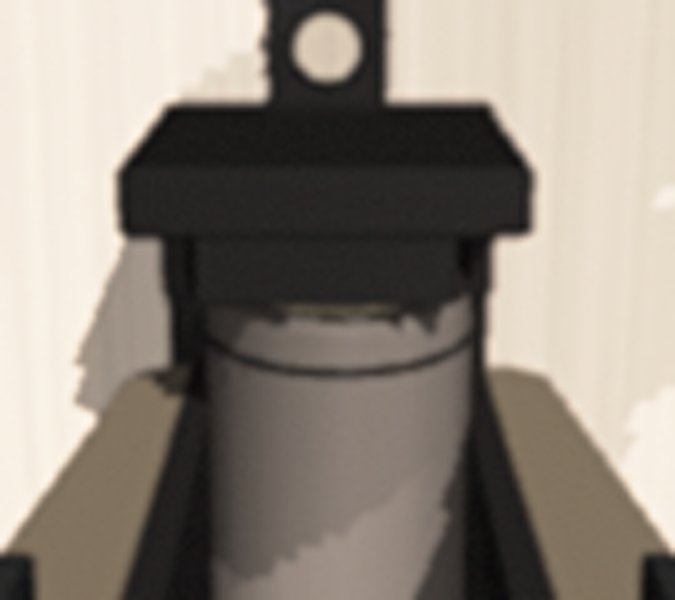

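>>> {"api": "servo_tool", "payload": {
  "translation": [
    [0,0.8,0],
    [0,0.8,0],
    [0,0.6,0],
    [0,0,0]
  ],
  "twist": [0,0,0,0]
}}

```text
time: 37.3
ee_pos: [0.5817, 0.2292, 0.0618]
tcp_rot: [[0.41, 0.005, 0.912], [-0.912, 0.002, 0.41], [0.0, -1.0, 0.006]]
force: [8.2, 4.0, 4.5]
width: 0.0311
```

```bash
python3 -c "
from h import *;lam();look('29')
p=read_camera('side')
im=cv2.resize(p['color'][:,:,::-1][225:315,150:250],None,fx=8,fy=6.6,interpolation=cv2.INTER_CUBIC)
cv2.imwrite('pics/side29.png',im)"
```

```text
t 37.30 lampx 5.70 y 0.37 z 61.83  Fx 9.10 Fy 0.24 Fz 4.55 w 0.0311
```

View pics/w29z.png

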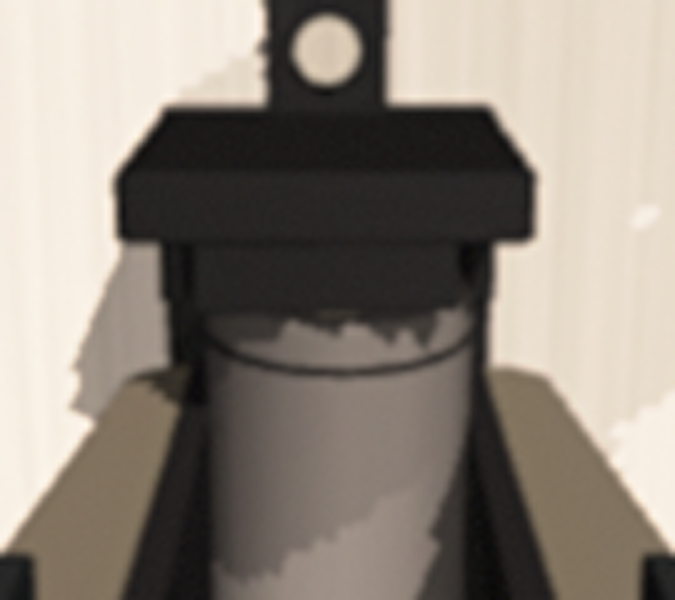

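View pics/side29.png

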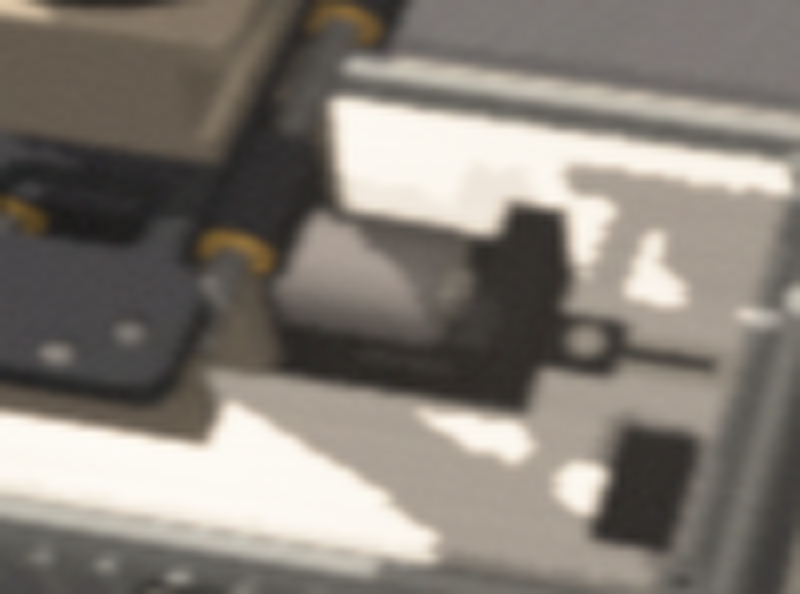

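>>> {"api": "servo_tool", "payload": {
  "translation": [
    [0,0,0.6],
    [0,0,0.6],
    [0,0,0.6],
    [0,0,0]
  ],
  "twist": [0,0,0,0]
}}

```text
time: 37.8
ee_pos: [0.5829, 0.2297, 0.0616]
tcp_rot: [[0.41, 0.004, 0.912], [-0.912, 0.002, 0.41], [0.0, -1.0, 0.004]]
force: [8.7, 3.5, 4.7]
width: 0.0313
```

```bash
python3 -c "
from h import *;lam();look('30')"
```

```text
t 37.80 lampx 6.99 y 0.41 z 61.59  Fx 9.38 Fy -0.40 Fz 4.74 w 0.0313
```

View pics/w30z.png

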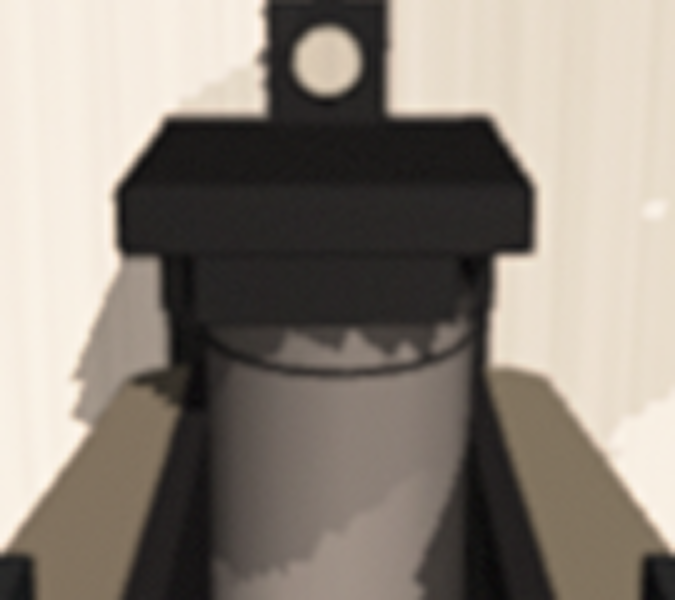

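>>> {"api": "servo_tool", "payload": {
  "translation": [
    [0,0,0.6],
    [0,0,0.4],
    [0,0,0]
  ],
  "twist": [0,0,0]
}}

```text
time: 38.15
ee_pos: [0.5834, 0.2299, 0.0615]
tcp_rot: [[0.41, 0.003, 0.912], [-0.912, 0.001, 0.41], [0.0, -1.0, 0.004]]
force: [7.1, 3.5, 4.8]
width: 0.0311
```

```bash
python3 -c "
from h import *;lam()"
```

```text
t 38.15 lampx 7.56 y 0.38 z 61.45  Fx 7.92 Fy 0.31 Fz 4.82 w 0.0311
```

>>> {"api": "servo_tool", "payload": {
  "translation": [
    [0,0,0.5],
    [0,0,0.3],
    [0,0,0]
  ],
  "twist": [0,0,0]
}}

```text
time: 38.45
ee_pos: [0.5838, 0.2301, 0.0614]
tcp_rot: [[0.41, 0.003, 0.912], [-0.912, 0.001, 0.41], [0.0, -1.0, 0.003]]
force: [5.8, 2.2, 4.4]
width: 0.0312
```

```bash
python3 -c "
from h import *;lam();look('31')"
```

```text
t 38.45 lampx 7.98 y 0.41 z 61.45  Fx 6.19 Fy -0.37 Fz 4.44 w 0.0312
```

View pics/w31z.png

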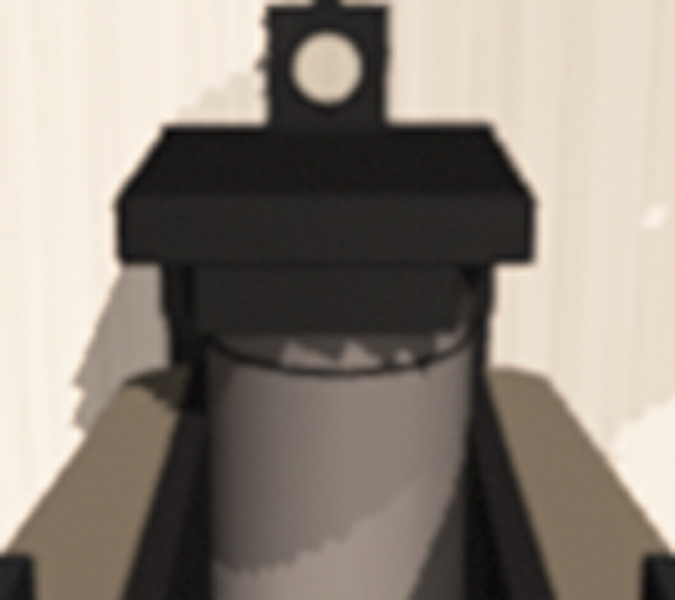

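>>> {"api": "servo_tool", "payload": {
  "translation": [
    [0,0,0.5],
    [0,0,0.3],
    [0,0,0]
  ],
  "twist": [0,0,0]
}}

```text
time: 38.8
ee_pos: [0.5841, 0.2303, 0.0614]
tcp_rot: [[0.41, 0.002, 0.912], [-0.912, 0.001, 0.41], [0.0, -1.0, 0.002]]
force: [3.9, 1.2, 7.6]
width: 0.0313
```

```bash
python3 -c "
from h import *;lam()"
```

```text
t 38.80 lampx 8.27 y 0.41 z 61.39  Fx 4.08 Fy -0.48 Fz 7.60 w 0.0313
```

>>> {"api": "servo_tool", "payload": {
  "translation": [
    [0,-0.5,0],
    [0,-0.3,0],
    [0,0,0]
  ],
  "twist": [0,0,0]
}}

```text
time: 39.1
ee_pos: [0.5844, 0.2304, 0.0619]
tcp_rot: [[0.41, 0.002, 0.912], [-0.912, 0.001, 0.41], [0.0, -1.0, 0.002]]
force: [6.5, 3.1, 2.3]
width: 0.0314
```

```bash
python3 -c "
from h import *;lam();look('32')
p=read_camera('side')
im=cv2.resize(p['color'][:,:,::-1][225:315,150:250],None,fx=8,fy=6.6,interpolation=cv2.INTER_CUBIC)
cv2.imwrite('pics/side32.png',im)
p=read_camera('scene')
im=cv2.resize(p['color'][:,:,::-1][135:185,310:370],None,fx=12,fy=12,interpolation=cv2.INTER_CUBIC)
cv2.imwrite('pics/scene32.png',im)"
```

```text
t 39.10 lampx 8.58 y 0.41 z 61.89  Fx 7.18 Fy 0.13 Fz 2.29 w 0.0314
```

View pics/w32z.png

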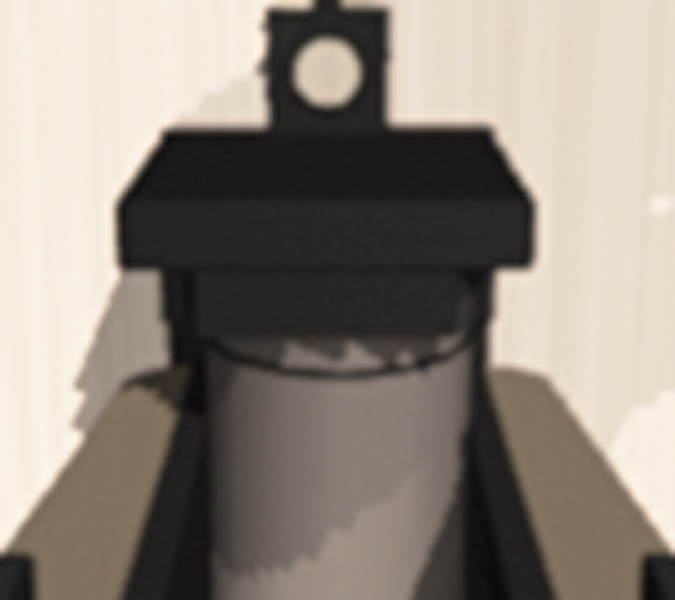

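View pics/scene32.png

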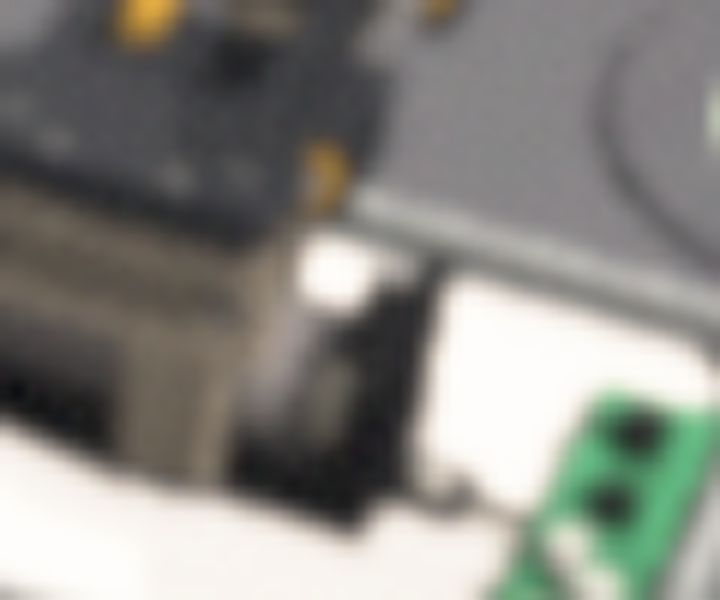

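>>> {"api": "servo_tool", "payload": {
  "translation": [
    [0,0,0.5],
    [0,0,0.5],
    [0,0,0]
  ],
  "twist": [0,0,0]
}}

```text
time: 39.55
ee_pos: [0.585, 0.2307, 0.0618]
tcp_rot: [[0.41, 0.002, 0.912], [-0.912, 0.001, 0.41], [0.0, -1.0, 0.002]]
force: [6.0, 3.0, 2.1]
width: 0.0313
```

```bash
python3 -c "
from h import *;lam();look('33')"
```

```text
t 39.55 lampx 9.31 y 0.42 z 61.77  Fx 6.68 Fy 0.28 Fz 2.08 w 0.0313
```

View pics/w33z.png

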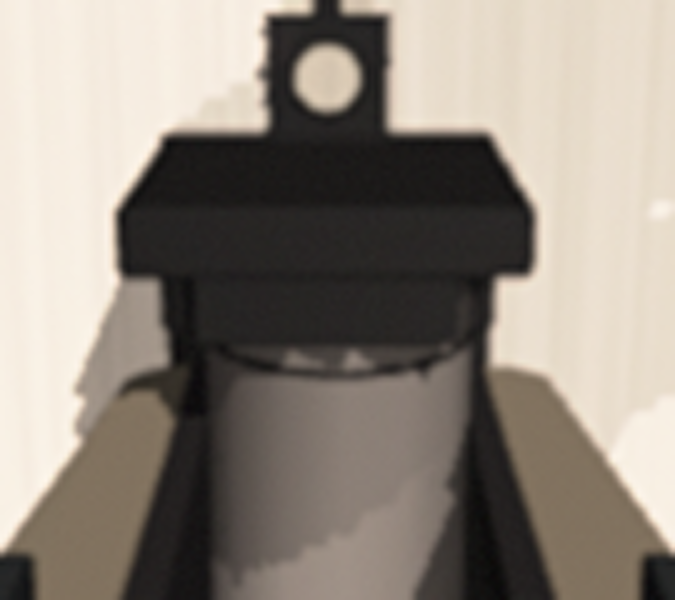

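>>> {"api": "servo_tool", "payload": {
  "translation": [
    [0,0,0.5],
    [0,0,0.5],
    [0,0,0]
  ],
  "twist": [0,0,0]
}}

```text
time: 39.9
ee_pos: [0.5857, 0.231, 0.0617]
tcp_rot: [[0.41, 0.001, 0.912], [-0.912, 0.0, 0.41], [0.0, -1.0, 0.001]]
force: [5.7, 3.5, 2.9]
width: 0.031
```

```bash
python3 -c "
from h import *;lam()"
```

```text
t 39.90 lampx 10.08 y 0.43 z 61.71  Fx 6.63 Fy 0.85 Fz 2.95 w 0.0310
```

>>> {"api": "servo_tool", "payload": {
  "translation": [
    [0,0,0.5],
    [0,0,0.3],
    [0,0,0]
  ],
  "twist": [0,0,0]
}}

```text
time: 40.2
ee_pos: [0.5861, 0.2312, 0.0616]
tcp_rot: [[0.41, 0.001, 0.912], [-0.912, 0.0, 0.41], [0.0, -1.0, 0.001]]
force: [5.2, 1.6, 3.8]
width: 0.031
```

```bash
python3 -c "
from h import *;lam();look('34')"
```

```text
t 40.20 lampx 10.51 y 0.42 z 61.62  Fx 5.41 Fy -0.68 Fz 3.77 w 0.0310
```

View pics/w34z.png

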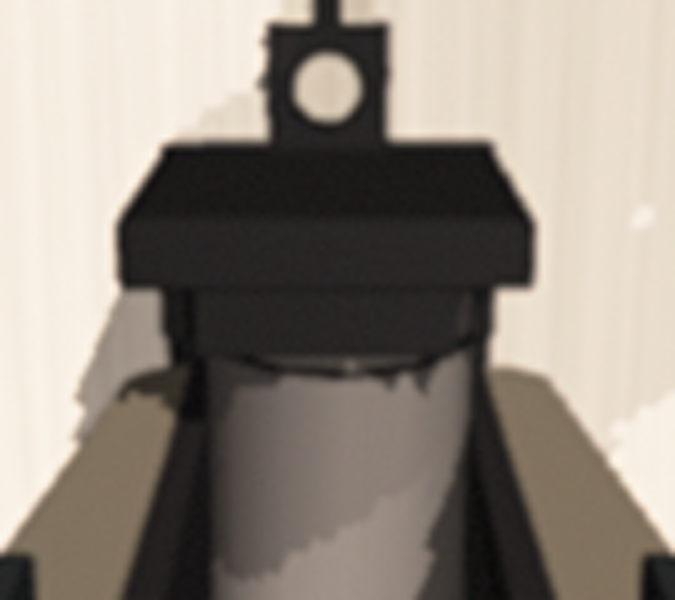

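>>> {"api": "servo_tool", "payload": {
  "translation": [
    [0,-0.3,0.3],
    [0,0,0.3],
    [0,0,0]
  ],
  "twist": [0,0,0]
}}

```text
time: 40.55
ee_pos: [0.5863, 0.2314, 0.0618]
tcp_rot: [[0.41, 0.0, 0.912], [-0.912, -0.0, 0.41], [0.0, -1.0, -0.0]]
force: [4.8, 1.3, 2.3]
width: 0.031
```

```bash
python3 -c "
from h import *;lam()"
```

```text
t 40.55 lampx 10.79 y 0.47 z 61.75  Fx 4.90 Fy -0.73 Fz 2.29 w 0.0310
```

Release now: the cell's front is under the lip and the spring is near its home load.

>>> {"api": "servo_tool", "payload": {
  "translation": [
    [0,0,0],
    [0,0,0],
    [0,0,0],
    [0,0,0]
  ],
  "twist": [0,0,0,0],
  "hand": 52
}}

```text
time: 40.95
ee_pos: [0.5853, 0.2311, 0.0612]
tcp_rot: [[0.41, -0.002, 0.912], [-0.912, -0.001, 0.41], [-0.0, -1.0, -0.002]]
force: [-0.7, 0.4, -0.2]
width: 0.0473
```

>>> {"api": "servo_tool", "payload": {
  "translation": [
    [0,-5,0],
    [0,-15,0],
    [0,-25,0],
    [0,-25,0],
    [0,-10,-10],
    [0,0,-20],
    [0,0,-25],
    [0,0,-15],
    [0,0,0]
  ],
  "twist": [0,0,0,0,0,0,0,0,0]
}}

```text
time: 41.85
ee_pos: [0.52, 0.2016, 0.1418]
tcp_rot: [[0.41, -0.002, 0.912], [-0.912, -0.001, 0.41], [-0.0, -1.0, -0.002]]
force: [0.3, 0.4, -0.3]
width: 0.0479
```

```bash
python3 - <<'E'
from h import *
lam()
p=read_camera('wrist');save(p,'w35.png')
im=p['color'][:,:,::-1];cv2.imwrite('pics/w35z.png',cv2.resize(im[60:230,180:340],None,fx=3.5,fy=3.5,interpolation=cv2.INTER_CUBIC))
for t in ["cell","cell_tail","cell_nub","spring_tip","contact","lip_edge"]:
    for r in landmark_of(p,t)[:2]:
        P=w(p,r["position"])
        if P[1]>.1:print(t,r["confidence"],P.round(4))
q=read_camera('side')
cv2.imwrite('pics/side35.png',cv2.resize(q['color'][:,:,::-1][205:345,90:290],None,fx=4,fy=4,interpolation=cv2.INTER_CUBIC))
E
```

```text
t 41.85 lampx -61.93 y 0.57 z 141.84  Fx 0.46 Fy 0.25 Fz -0.33 w 0.0479
cell 0.81 [0.5767 0.2251 0.0359]
cell_tail 0.95 [0.5504 0.2173 0.0476]
cell_nub 0.97 [0.6164 0.242  0.0578]
spring_tip 0.96 [0.541  0.2158 0.0485]
contact 0.88 [0.6082 0.2385 0.0513]
lip_edge 0.8 [0.6015 0.2355 0.0736]
```

View pics/w35z.png

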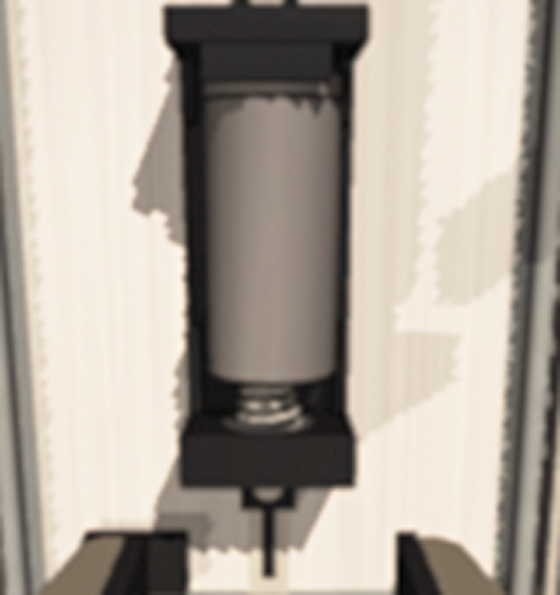

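View pics/side35.png

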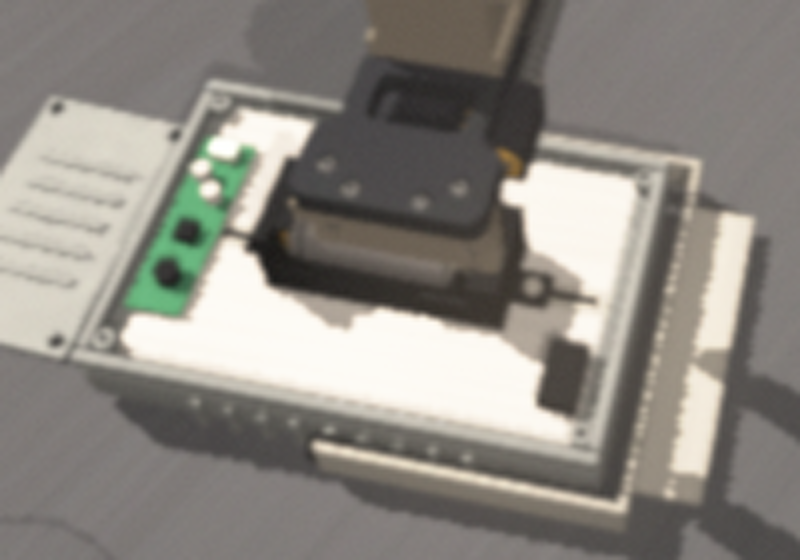

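```bash
python3 - <<'E'
from h import *
p=read_camera('wrist')
yaw=np.radians(24.2);c=np.array((.5767,.2265))
def L(x,y,z): return [c[0]+x*np.cos(yaw)-y*np.sin(yaw),c[1]+x*np.sin(yaw)+y*np.cos(yaw),z]
def Z(P): return (px(p,P)-[180,60])*3.5
for s in (2.5,3.5):
  for zt in (0,3):
    t=np.arctan2(-zt,70)
    def cell(xc,a):
        ax=np.array([np.cos(t),np.sin(t)]);n=np.array([-np.sin(t),np.cos(t)])
        q=np.array([-36.5,zt])+ax*xc+n*(16+16*np.cos(a)); return L((q[0]+s)*1e-3,(.6+16*np.sin(a))*1e-3,(36+q[1])*1e-3)
    A=np.linspace(0,2*np.pi,90)
    o=[]
    for xc in (0,65,70):
        u=Z([cell(xc,a) for a in A]); o.append((u[:,0].min().round(),u[:,0].max().round(),round(u[:,0].max()-u[:,0].min(),1),u[:,1].min().round(),u[:,1].max().round()))
    print(s,zt,o,"lip",Z([L((30+s)*1e-3,0,.073)]).round(),"wall",Z([L((-50+s)*1e-3,0,.066)]).round())
im=p['color'][:,:,::-1];cv2.imwrite('pics/w36z.png',cv2.resize(im[75:205,205:305],None,fx=6,fy=4.6,interpolation=cv2.INTER_CUBIC))
E
```

```text
2.5 0 [(np.float64(205.0), np.float64(331.0), np.float64(125.7), np.float64(374.0), np.float64(399.0)), (np.float64(201.0), np.float64(336.0), np.float64(135.3), np.float64(111.0), np.float64(122.0)), (np.float64(200.0), np.float64(336.0), np.float64(136.1), np.float64(87.0), np.float64(101.0))] lip [[271. 101.]] wall [[271. 451.]]
2.5 3 [(np.float64(205.0), np.float64(332.0), np.float64(127.4), np.float64(376.0), np.float64(396.0)), (np.float64(200.0), np.float64(336.0), np.float64(135.5), np.float64(104.0), np.float64(122.0)), (np.float64(200.0), np.float64(336.0), np.float64(136.2), np.float64(80.0), np.float64(101.0))] lip [[271. 101.]] wall [[271. 451.]]
3.5 0 [(np.float64(205.0), np.float64(331.0), np.float64(125.9), np.float64(371.0), np.float64(395.0)), (np.float64(201.0), np.float64(336.0), np.float64(135.4), np.float64(106.0), np.float64(117.0)), (np.float64(200.0), np.float64(336.0), np.float64(136.2), np.float64(82.0), np.float64(97.0))] lip [[271.  96.]] wall [[271. 448.]]
3.5 3 [(np.float64(205.0), np.float64(332.0), np.float64(127.5), np.float64(373.0), np.float64(392.0)), (np.float64(200.0), np.float64(336.0), np.float64(135.7), np.float64(100.0), np.float64(118.0)), (np.float64(200.0), np.float64(336.0), np.float64(136.3), np.float64(75.0), np.float64(97.0))] lip [[271.  96.]] wall [[271. 448.]]
```

View pics/w36z.png

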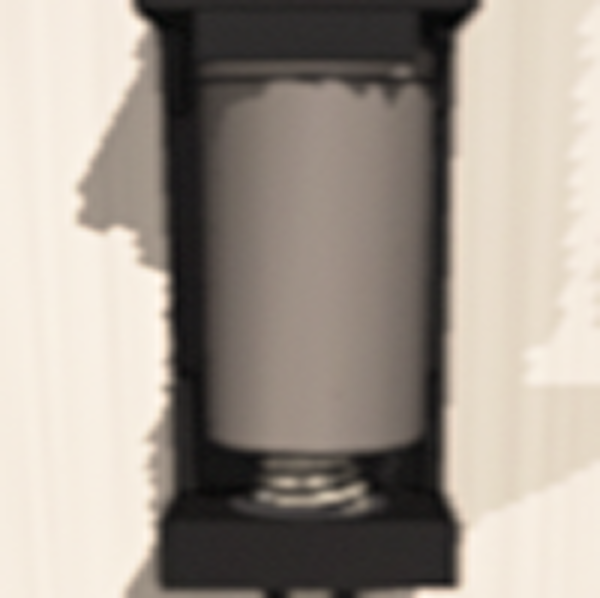

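>>> {"api": "servo_tool", "payload": {
  "translation": [
    [0,0,10],
    [0,5,17],
    [0,15,15],
    [0,15,5],
    [0,5,0],
    [0,0,0],
    [0,0,0]
  ],
  "twist": [0,0,0,0,0,0,0],
  "hand": 0
}}

```text
time: 43.0
ee_pos: [0.5648, 0.2218, 0.1018]
tcp_rot: [[0.41, -0.001, 0.912], [-0.912, -0.0, 0.41], [-0.0, -1.0, -0.001]]
force: [0.0, -0.3, 0.8]
width: 0.0004
```

>>> {"api": "servo_tool", "payload": {
  "translation": [
    [0,1.5,0],
    [0,1.5,0],
    [0,1.5,0],
    [0,0.7,0],
    [0,0,0]
  ],
  "twist": [0,0,0,0,0]
}}

```text
time: 43.5
ee_pos: [0.5653, 0.2219, 0.0966]
tcp_rot: [[0.41, -0.0, 0.912], [-0.912, -0.0, 0.41], [-0.0, -1.0, -0.0]]
force: [-0.9, -0.1, 0.2]
width: 0.0005
```

```bash
python3 -c "
from h import *;lam()"
```

```text
t 43.50 lampx -12.28 y 0.53 z 96.57  Fx -0.81 Fy 0.28 Fz 0.18 w 0.0005
```

>>> {"api": "servo_tool", "payload": {
  "translation": [
    [0,0,-7],
    [0,1,0],
    [0,0.8,0],
    [0,0.6,0],
    [0,0,0]
  ],
  "twist": [0,0,0,0,0]
}}

```text
time: 44.0
ee_pos: [0.559, 0.2191, 0.0941]
tcp_rot: [[0.41, -0.0, 0.912], [-0.912, -0.0, 0.41], [-0.0, -1.0, -0.0]]
force: [0.3, -0.1, -0.6]
width: 0.0003
```

```bash
python3 -c "
from h import *;lam()"
```

```text
t 44.00 lampx -19.18 y 0.55 z 94.10  Fx 0.22 Fy -0.22 Fz -0.61 w 0.0003
```

>>> {"api": "servo_tool", "payload": {
  "translation": [
    [0,0.6,0],
    [0,0.6,0],
    [0,0,0]
  ],
  "twist": [0,0,0]
}}

```text
time: 44.3
ee_pos: [0.5591, 0.2192, 0.0935]
tcp_rot: [[0.41, 0.0, 0.912], [-0.912, 0.0, 0.41], [0.0, -1.0, 0.0]]
force: [-1.9, 0.1, 6.1]
width: 0.0004
```

```bash
python3 -c "
from h import *;lam()"
```

```text
t 44.30 lampx -19.06 y 0.52 z 93.53  Fx -1.65 Fy 0.87 Fz 6.06 w 0.0004
```

>>> {"api": "servo_tool", "payload": {
  "translation": [
    [0,-5,0],
    [0,0,18],
    [0,0,18],
    [0,2.5,1],
    [0,1,0],
    [0,0,0]
  ],
  "twist": [0,0,0,0,0,0]
}}

```text
time: 44.9
ee_pos: [0.592, 0.234, 0.0943]
tcp_rot: [[0.41, -0.001, 0.912], [-0.912, -0.0, 0.41], [-0.0, -1.0, -0.001]]
force: [-0.3, -0.0, -0.1]
width: 0.0006
```

```bash
python3 -c "
from h import *;lam()"
```

```text
t 44.90 lampx 17.04 y 0.54 z 94.25  Fx -0.30 Fy 0.10 Fz -0.10 w 0.0006
```

>>> {"api": "servo_tool", "payload": {
  "translation": [
    [0,0.6,0],
    [0,0.6,0],
    [0,0,0]
  ],
  "twist": [0,0,0]
}}

```text
time: 45.2
ee_pos: [0.5922, 0.2341, 0.0935]
tcp_rot: [[0.41, -0.0, 0.912], [-0.912, -0.0, 0.41], [-0.0, -1.0, -0.001]]
force: [-1.4, -1.2, 4.8]
width: 0.0005
```

```bash
python3 -c "
from h import *;lam()"
```

```text
t 45.20 lampx 17.29 y 0.54 z 93.53  Fx -1.77 Fy -0.56 Fz 4.84 w 0.0005
```

>>> {"api": "servo_tool", "payload": {
  "translation": [
    [0,-5,0],
    [0,-20,0],
    [0,-30,0],
    [0,-30,-20],
    [0,-20,-40],
    [0,0,-45],
    [0,0,-45],
    [0,0,-20],
    [0,0,0]
  ],
  "twist": [0,0,0,0,0,0,0,0,0]
}}

```text
time: 46.1
ee_pos: [0.435, 0.1635, 0.1984]
tcp_rot: [[0.41, -0.001, 0.912], [-0.912, -0.0, 0.41], [-0.0, -1.0, -0.001]]
force: [0.4, 1.3, 0.1]
width: 0.0004
```

```bash
python3 - <<'E'
from h import *
lam()
p=read_camera('wrist')
cv2.imwrite('pics/w40.png',p['color'][:,:,::-1])
q=read_camera('side')
cv2.imwrite('pics/side40.png',cv2.resize(q['color'][:,:,::-1][215:315,130:250],None,fx=6.5,fy=6,interpolation=cv2.INTER_CUBIC))
r=read_camera('scene');save(r,'scene40.png')
E
```

```text
t 46.10 lampx -155.04 y 0.62 z 198.39  Fx 0.85 Fy 0.99 Fz 0.14 w 0.0004
```

View pics/side40.png

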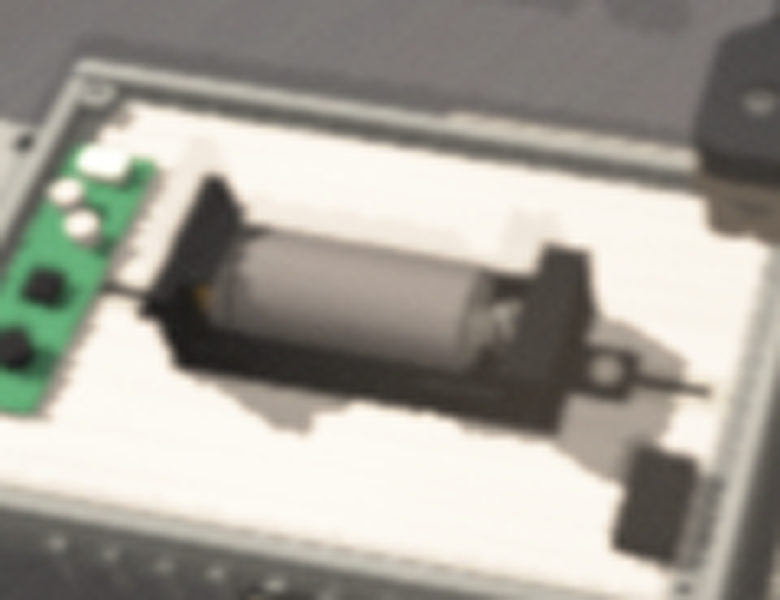

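View pics/scene40.png

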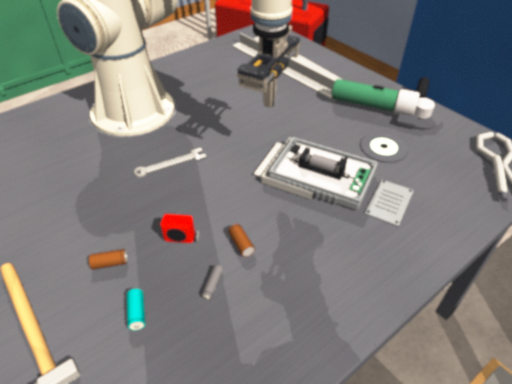

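The side view shows the cell lying level in the holder, from the spring cap at about (490,325) to under the lip at about (225,285). The tape, thin cell and look-alikes are where they were. Handing in.

```bash
python3 -c "
from h import *;print(job_done())"
```

```text
the job is handed in; nothing more can be done
None
```

The grey cell is fitted and the job is handed in at about 46 s. The cell lies level on the holder floor, with its nub end under the lip and its flat end against the spring.

**What I did**
- I gripped the cell forward of its middle and tipped its nub end up about 29° by pressing it on the lamp's rim with roughly 10 N.
- I then pressed the flat end back on the spring and let the nub end down behind the lip. The wrist read mostly 9 to 11 N along the spring as it came down. It was let forward until the reading fell to about 5 N, then released.

**Last checks**
- **Level:** a light touch on top of the cell (5–6 N) met it at the same height near both ends, within 0.1 mm, so it lies level and on the floor.
- **Position:** the flat end looked right for home, to about 1 mm in the picture. I could not see the nub on the contact because the lip hides it.
- **Others:** the tape, thin cell and look-alikes looked unmoved in the last picture.

**What did not go cleanly**
- The cap's drag held the flat end up, so I worked it down with small sideways movements.
- The fingertips touched the holder floor.
- On the first try at letting it forward the cell stopped. I took that to be the lip, bearing about 3–5 N, and backed off and lowered it again. Finger friction on the floor may explain part of it.
- The force along the spring peaked at 11.8 N. I took some of that for friction on the floor, but the spring may have come very close to solid for a moment.
- The networks put the holder about 2 mm towards the spring, while my picture measurements put it 3 to 4 mm the other way. I went by the force readings.

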